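Trace a pocket curve from a template onto pattern card

ROBOT

A 6-joint arm with a two-finger parallel gripper is mounted at the origin on a cart in front of the work surface, level with it; the furniture and walls round the work are solid. World frame = base frame: x ahead of the robot, y to its left, z up, the work surface at z = 0. Lengths are in m, angles in rad, forces in N, time in s.
With the tool pointing down it reaches from about 0.35 to 0.925 m from the base axis. Payload 6.4 kg.
Tool frame: the origin (TCP) lies midway between the tips of the shut fingers; the grasp point (between the pads) lies 19 mm behind it (arm.grip_point_offset is the distance from the TCP to the grasp point, in m); z points along the fingers, y is the line along which they close (so a half turn about z gives the same grasp; the last joint's range is limited). The gripper opens to 94 mm and grips with 3 to 60 N. Pads are 16 mm wide; open, the fingers measure 119 mm over their backs; the gripper's body (75 mm by 177 mm) begins 78 mm behind the grasp point.
Start: joints at [-1.359, 0.245, 1.558, -0, 1.339, -0.174], TCP at [0.245, -0.602, 0.205] pointing down, gripper open.
Joint ranges: [-3.13, 3.13], [-1.02, 2.26], [0.13, 2.54], [-0.95, 4.09], [0.21, 2.88], [-2.74, 2.74]. Speed limits (rad/s): [2.57, 2.57, 3.14, 3.14, 3.14, 3.14].

INTERFACE

Orientations are given as a unit quaternion [x, y, z, w].
In Python, from plant import telemetry, cams, sign_off, arm gives the robot as it stands.
- The arm moves only by the tool play_rows, never from a script. Its argument "plan" is text: rows parted by semicolons, each of 5 numbers parted by spaces: the shift along the world's x, y, z scaled (see below), then the turn about the world's z scaled (see below), then the opening, from -1 (shut) to 1 (fully open). A call has 1 to 20 rows; each row shifts and turns the commanded pose from where the row before left it; what a row does not reach is not made up. The controller multiplies each number of a shift by 5 cm and each number of a turn by 0.1 rad. A row lasts 1/8 s, in which the tool goes at most 62.5 mm and 10.7 degrees, less where a joint would pass 70% of its speed; a pose out of reach is approached as far as the arm can. A call with a number of a shift or a turn outside -1 to 1 is refused whole. A call with a gripper value outside its range is refused whole. The fingers move at their own pace and stop on an object; "newtons" is the grip in N (left out, the last holds). Time passes only in rows, so rows that do not move let the fingers close. It gives the time, the measured TCP pose, the force, the opening and the grip force at its end, in the units of the state.
- telemetry.get_obs(): the state, without advancing time (a new reading comes with each control period).
- cams.snapshot(name): name is "side" or "top"; returns (picture, depth): 480x640x3 uint8, red, green, blue; 480x640 float32, m along the optical axis (not along the pixel's ray), 0 where there is no reading.
- cams.camera_model(name): a dict with "intrinsics" (3x3 intrinsics, pixels), "R" (3x3) and "t" (3): a world point X has camera coordinates R X + t. Camera axes: x right, y down, z forward; pixel columns grow to the right and rows downward; lengths in m; the calibration is good to about 2 mm. A picture is of the moment at which its call begins. camera_model takes no time and is no camera call.
- sign_off(): hands the job in; it is judged then, once.
The state is a dict: "time": time; "qpos": joint angles; "joint_velocities": joint speeds; "effort": joint torques, N m; "position": TCP position; "ee_rot": TCP orientation; "wrist_force": force on the tool from outside, world axes, zero at the start; "wrist_torque": the same for the moment, N m; "grip_width": finger opening in m; "grip_force": force on a finger pad.
Only numpy, scipy, OpenCV 4.12 (cv2) and the standard library are available. Lean on these libraries where they do the work, as an engineer would, in place of code of your own. Each camera call takes 0.05 s, during which the arm holds its last target. There are 200 camera calls.

TASK

Copy the curve of the plywood template onto the pattern card under it: take the blue-handled tracing stylus out of the tool block, set its point on the card against the template's curved edge at the red-dot end, and draw it in one unbroken stroke along the whole curve to the black-dot end, the point always lightly on the card and lightly against the edge. Press gently, for the template is only held down by its two steel weights and must not slip; leave the weights and the awl alone. Then stand the stylus upright in its own hole in the block again, fully home with its collar down on the wood, and let go.

Things in the scene. Friction and masses are not known exactly. Their poses are not given: they have to be found in the camera images.
- card: A4-size green cutting mat (220 x 300 mm) with a sheet of buff pattern card (176 x 280 mm) on it, fixed to the worktop. Origin under the mat's centre on the worktop; x across the short way, y along the long way, z up. The card's upper face is 4.5 mm above the origin; it is flat, level and hard.
- template: Loose cork-backed plywood template on the card, 245 (y) x 90 (x) x 6 mm, 0.15 kg; its two weights hold it, it slips at 6 to 8 N sideways at its ends. Origin on its underside, back edge at x = +52 mm. Its upright curved edge looks to -x: three arcs (points arc_a to arc_c) and 12 mm straight tangents at the ends, but hand-sawn, so it wanders smoothly up to 2 mm in or out of them.
- mark_0 (a point): point of the arcs, at card level, at the dark line 0 of 0 to 7 on the template's top (red dot, +y or left end: start of the stroke; sawn edge within 2 mm of it); template x, y = (-27.9, 113.3) mm
- mark_1 (a point): point of the arcs, at card level, at the dark line 1 of 0 to 7 on the template's top; template x, y = (-36.6, 80.9) mm
- mark_2 (a point): point of the arcs, at card level, at the dark line 2 of 0 to 7 on the template's top; template x, y = (-19.3, 51.6) mm
- mark_3 (a point): point of the arcs, at card level, at the dark line 3 of 0 to 7 on the template's top; template x, y = (-11.2, 18.6) mm
- mark_4 (a point): point of the arcs, at card level, at the dark line 4 of 0 to 7 on the template's top; template x, y = (-25.0, -12.8) mm
- mark_5 (a point): point of the arcs, at card level, at the dark line 5 of 0 to 7 on the template's top; template x, y = (-36.6, -45.2) mm
- mark_6 (a point): point of the arcs, at card level, at the dark line 6 of 0 to 7 on the template's top; template x, y = (-36.4, -79.7) mm
- mark_7 (a point): point of the arcs, at card level, at the dark line 7 of 0 to 7 on the template's top (black dot: end of the stroke); template x, y = (-24.6, -112.1) mm
- arc_a (a point): centre of the first bulge, radius 40 mm, inside the template at its underside: template x, y = (2.7, 87.6) mm; this arc runs from mark_0 to template (-25.6, 59.3) mm
- arc_b (a point): centre of the hollow, radius 50 mm, in front of the template at its underside: template x, y = (-60.9, 23.9) mm; this arc runs from template (-25.6, 59.3) to (-19.9, -4.8) mm
- arc_c (a point): centre of the last bulge, radius 100 mm, template x, y = (62.0, -62.1) mm at its underside; this arc runs from template (-19.9, -4.8) mm to mark_7
- weight_left: loose steel pattern weight on the template's left half: disc of 62 mm diameter, 26 mm thick, with a small knob, 36.5 mm high in all, 0.62 kg. Origin at the centre of its underside. Its top is 47 mm above the worktop.
- weight_right: the same weight on the template's right half
- block: wooden tool block 56 (x) x 116 (y) x 52 mm high, fixed to the worktop, with two upright holes of 13 mm diameter, 49 mm deep, at y = +28 and -28 mm; the stylus stands in one and the awl in the other. Origin under its centre.
- hole_left (a point): centre of the mouth of the block's +y hole, on the block's top, 52 mm above the worktop
- hole_right (a point): centre of the mouth of the block's -y hole, on the block's top, 52 mm above the worktop
- stylus: tracing stylus, upright, 125 mm long, 0.06 kg. From the point up: round-ended steel rod of 5 mm diameter (0 to 26 mm), 9 mm ferrule (32 to 45), collar of 20 mm diameter (45 to 49), straight round blue handle of 14 mm diameter (49 to 119, grip it there). In the block the collar rests on the wood and the point is 7 mm above the worktop. Origin at the point, z up the handle.
- stylus_tip (a point): the point (lowest end) of the stylus; its 5 mm rod touches the edge when the point is 2.5 mm out from it
- awl: awl with a dark pear-shaped wooden handle (26 mm diameter), 104 mm long, standing in the other hole, its top 111 mm above the worktop; origin at its point. To be left alone.
Mind the look-alikes: they are no part of the job. There is more than one size of the stylus; the one meant has the size given above.

How it is judged:
On the way, in this order (a step that is already met when the one before it is completed fails the run):
1. the point bears on the card and against the template's edge at the red-dot end (horizontal distance between stylus_tip and mark_0 below 0.008 m and contact force between stylus and template above 0.3 N and contact force between stylus and card above 0.2 N), for 0.1 s.
2. the point bears on the card and against the template's edge at mark_1 (horizontal distance between stylus_tip and mark_1 below 0.008 m and contact force between stylus and template above 0.3 N and contact force between stylus and card above 0.2 N), for 0.1 s.
3. the point bears on the card and against the template's edge at mark_2 (horizontal distance between stylus_tip and mark_2 below 0.008 m and contact force between stylus and template above 0.3 N and contact force between stylus and card above 0.2 N), for 0.1 s.
4. the point bears on the card and against the template's edge at mark_3 (horizontal distance between stylus_tip and mark_3 below 0.008 m and contact force between stylus and template above 0.3 N and contact force between stylus and card above 0.2 N), for 0.1 s.
5. the point bears on the card and against the template's edge at mark_4 (horizontal distance between stylus_tip and mark_4 below 0.008 m and contact force between stylus and template above 0.3 N and contact force between stylus and card above 0.2 N), for 0.1 s.
6. the point bears on the card and against the template's edge at mark_5 (horizontal distance between stylus_tip and mark_5 below 0.008 m and contact force between stylus and template above 0.3 N and contact force between stylus and card above 0.2 N), for 0.1 s.
7. the point bears on the card and against the template's edge at mark_6 (horizontal distance between stylus_tip and mark_6 below 0.008 m and contact force between stylus and template above 0.3 N and contact force between stylus and card above 0.2 N), for 0.1 s.
8. the point bears on the card and against the template's edge at the black-dot end (horizontal distance between stylus_tip and mark_7 below 0.008 m and contact force between stylus and template above 0.3 N and contact force between stylus and card above 0.2 N), for 0.1 s.
At the end, for the whole second after the job is handed in: The stylus stands released, upright (within 0.12 rad) and at rest in the free hole of the block: its point within 5 mm of the hole's axis and less than 10 mm above the worktop (collar on the wood). The template's ends are within 3 mm of where they were and the awl is still in its hole (((horizontal distance between stylus_tip and hole_left below 0.005 m and z of stylus_tip in the frame of block below 0.01 m) or (horizontal distance between stylus_tip and hole_right below 0.005 m and z of stylus_tip in the frame of block below 0.01 m)) and angle between stylus's own z axis and vertical below 0.12 rad and linear speed of stylus below 0.02 m/s and distance of each of mark_0, mark_7 from where it was at the start of the episode below 0.003 m and distance of awl from where it was at the start of the episode below 0.012 m and contact force between the fingers and stylus below 0.05 N); the robot touches nothing.
It fails at once if the stylus bears on the template harder than 10 N (contact force between stylus and template above 10 N).
It fails at once if the stylus bears on the card harder than 10 N (contact force between stylus and card above 10 N).
It fails at once if the template slips more than 3 mm from where it was laid (distance of any of mark_0, mark_7 from where it was at the start of the episode above 0.003 m).
It fails at once if a weight is shifted over 8 mm, or the awl is pulled out or knocked over (distance of any of weight_left, weight_right from where it was at the start of the episode above 0.008 m or distance of awl from where it was at the start of the episode above 0.012 m or angle between awl's own z axis and vertical above 0.35 rad).
It fails at once if between the end marks the lowered point strays over 6 mm out from the template's arcs or lifts over 3 mm off the card (y of stylus_tip in the frame of template between -0.1 and 0.1 m and x of stylus_tip in the frame of template between -0.075 and 0.01 m and z of stylus_tip in the frame of card below 0.0195 m and (z of stylus_tip in the frame of card above 0.0075 m or ((y of stylus_tip in the frame of template above 0.0593 m and horizontal distance between stylus_tip and arc_a above 0.0485 m) or (y of stylus_tip in the frame of template between -0.0048 and 0.0593 m and horizontal distance between stylus_tip and arc_b below 0.0415 m) or (y of stylus_tip in the frame of template below -0.0048 m and horizontal distance between stylus_tip and arc_c above 0.1085 m)))).
It also fails if it takes over 72 s, if anything falls off the work surface, if the arm or the gripper's body presses on something with over 40 N, if the wrist force passes 120 N, or if a joint passes its speed limit or range.

## Working session

There is one attempt and no reset: what is moved stays moved. The work goes in short steps, Python scripts to look and compute and a tool call to move; the robot and the scene stay as the last step left them, time stands still between calls to the robot, and variables do not carry over. Pictures are saved under pics/ and viewed, at most 10 in all, crops included, and the job is handed in when it is done.

Besides the shell and the picture viewer there is one more tool, called after "Call:" as name(argument=value, ...) on one line, values as JSON. play_rows: Moves the arm, as the interface text tells. Shifts and turns lie within -1 to 1; 1 stands for 5 cm of shift or 0.1 rad of turn. Its arguments: {"type":"object","properties":{"plan":{"type":"string"},"newtons":{"type":"number"}},"required":["plan"]}

```bash
mkdir -p pics; ls
python3 - <<'E'
from plant import telemetry,cams,arm
import cv2,numpy as np
for n in("side","top"):
    p,d=cams.snapshot(n); np.savez(f"{n}0.npz",p=p,d=d)
    cv2.imwrite(f"pics/{n}0.png",p[:,:,::-1]); m=cams.camera_model(n)
    print(n,{k:np.round(v,4).tolist() for k,v in m.items()})
o=telemetry.get_obs();print(o, arm.grip_point_offset)
E
```

```text
pics
side {'intrinsics': [[588.4987, 0.0, 316.334], [0.0, 588.4987, 238.0482], [0.0, 0.0, 1.0]], 'R': [[0.9658, -0.2591, 0.0127], [-0.1399, -0.5614, -0.8156], [0.2185, 0.7859, -0.5785]], 't': [-0.5247, 0.1421, 1.0]}
top {'intrinsics': [[476.6699, 0.0, 316.4128], [0.0, 476.6699, 241.7506], [0.0, 0.0, 1.0]], 'R': [[-0.0184, -0.9998, -0.0029], [-0.9931, 0.0186, -0.1155], [0.1155, 0.0007, -0.9933]], 't': [0.0529, 0.561, 0.9219]}
{'time': 0.1, 'qpos': array([-1.35914080e+00,  2.45739349e-01,  1.55887228e+00, -1.22475789e-06,
        1.33869725e+00, -1.74094472e-01]), 'joint_velocities': array([ 0.00112628, -0.00126789, -0.00243565,  0.00011107,  0.00035854,
       -0.00069824]), 'effort': array([-9.43021078e-04, -4.16916454e+01, -3.15524411e+01,  6.86408300e-02,
        3.09351529e-02, -5.29390036e-05]), 'position': array([ 0.2444597 , -0.60170188,  0.20446934]), 'ee_rot': array([ 9.81456820e-01,  1.91681438e-01, -1.67106674e-05, -8.57954189e-04]), 'wrist_force': array([ 0.27626444, -1.21872672,  0.12242316]), 'wrist_torque': array([0.01918358, 0.04163374, 0.05143688]), 'grip_force': 0.0, 'grip_width': 0.09382500002455989} 0.0188
```

View pics/side0.png

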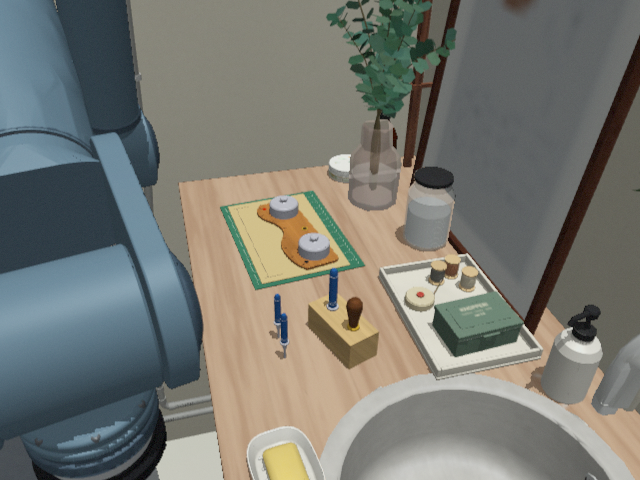

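View pics/top0.png

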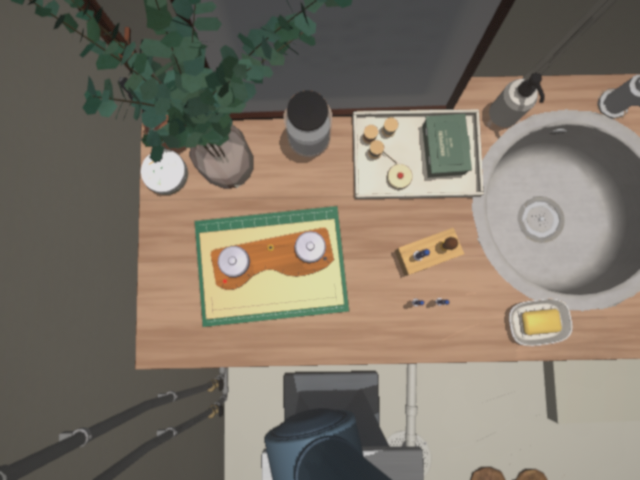

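Side view: three blue-handled styli. They stand in the block at (333,288), loose at (277,315), and loose at (284,335); the awl is at (354,315). The one in the block looks larger. Top view: template at (270,258), curve facing the robot, red-dot end on the left (+y). Next I measure and confirm with an enlarged crop.

```bash
cat > h.py <<'E'
import numpy as np,cv2
from plant import cams
def model(n):
    m=cams.camera_model(n); return np.array(m["intrinsics"]),np.array(m["R"]),np.array(m["t"])
def ray(n,uv):
    K,R,t=model(n); d=R.T@np.linalg.solve(K,[uv[0],uv[1],1.]); return -R.T@t,d
def onz(n,uv,z):
    c,d=ray(n,uv); return c+d*(z-c[2])/d[2]
def tri(u1,u2):
    (a,d),(b,e)=ray("top",u1),ray("side",u2)
    s=np.linalg.lstsq(np.c_[d,-e],b-a,rcond=None)[0]; p,q=a+d*s[0],b+e*s[1]
    return (p+q)/2,np.linalg.norm(p-q)
def proj(n,X):
    K,R,t=model(n); x=(R@np.atleast_2d(X).T).T+t; x=x@K.T; return x[:,:2]/x[:,2:]
E
python3 - <<'E'
from h import *
I={n:np.load(n+"0.npz") for n in("top","side")}
def comps(n,m,mn):
    k,l,s,c=cv2.connectedComponentsWithStats(m.astype(np.uint8)); 
    return [(i,s[i].tolist(),c[i].round(1).tolist()) for i in range(1,k) if s[i,4]>=mn],l
for n in I:
    hsv=cv2.cvtColor(I[n]["p"],cv2.COLOR_RGB2HSV); H,S,V=cv2.split(hsv)
    bl=(H>105)&(H<130)&(S>140)&(V>40)
    if n=="side": bl[:, :230]=0
    c,l=comps(n,bl,8)
    for i,s,ce in c:
        ys,xs=np.nonzero(l==i); print(n,"blue",s,ce)
        if n=="side": # top and bottom pixels
            print("  top",xs[ys<=ys.min()+1].mean(),ys.min()," bot",xs[ys>=ys.max()-1].mean(),ys.max())
    gr=(H>60)&(H<90)&(S>90)&(V>50)
    c,l=comps(n,gr,400)
    for i,s,ce in c: print(n,"green",s,ce)
    orr=(H>5)&(H<18)&(S>170)&(V>100)
    c,l=comps(n,orr,60)
    for i,s,ce in c: print(n,"orange",s,ce)
p=I["side"]["p"]; c=cv2.resize(p[255:375,255:395],None,fx=4,fy=4,interpolation=cv2.INTER_CUBIC)
c2=cv2.resize(I["top"]["p"][200:335,185:355],None,fx=4.7,fy=4.4,interpolation=cv2.INTER_CUBIC)
cv2.imwrite("pics/c1.png",c[:,:,::-1]);cv2.imwrite("pics/c2.png",c2[:,:,::-1])
E
```

```text
top green [196, 215, 76, 110, 549] [218.5, 248.2]
side blue [330, 270, 7, 7, 41] [333.3, 272.9]
  top 333.45454545454544 270  bot 333.5 276
side blue [329, 278, 8, 25, 143] [332.6, 289.7]
  top 332.625 278  bot 331.6666666666667 302
side blue [275, 294, 5, 6, 24] [277.0, 297.0]
  top 277.0 294  bot 277.0 299
side blue [275, 302, 12, 37, 213] [280.7, 320.2]
  top 277.0 302  bot 283.6666666666667 338
side green [377, 11, 46, 47, 776] [396.6, 33.8]
side green [371, 85, 32, 30, 493] [387.4, 98.8]
side green [304, 191, 60, 80, 841] [334.7, 232.5]
side green [220, 206, 110, 83, 755] [257.3, 257.8]
```

View pics/c1.png

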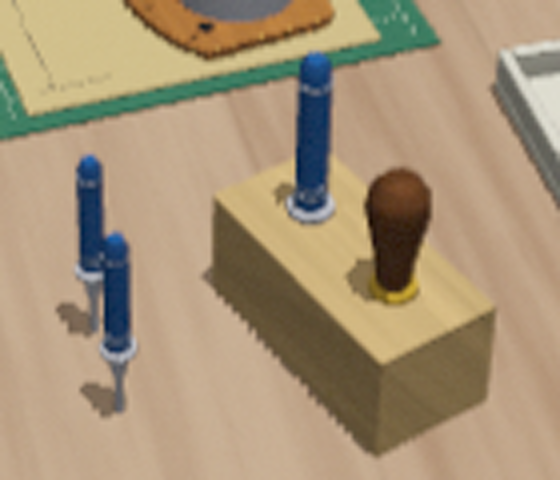

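View pics/c2.png

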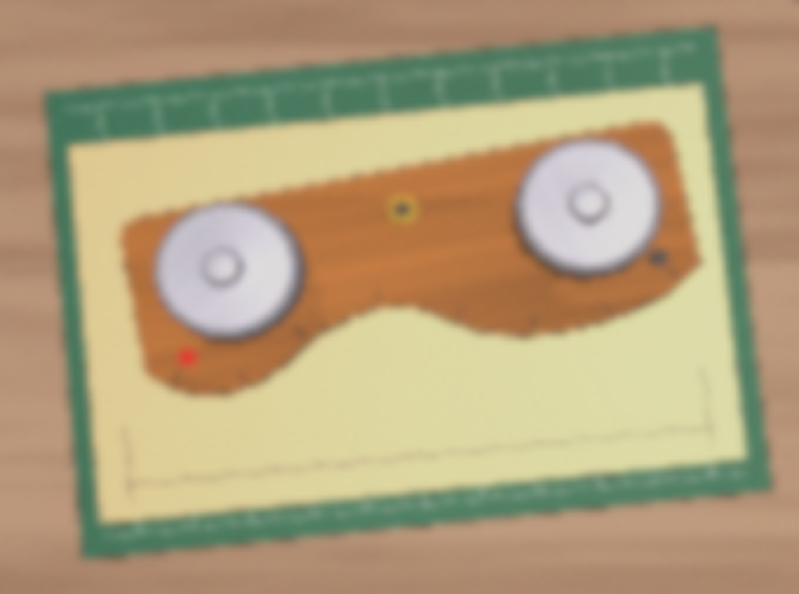

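The crops confirm it. The block stylus has its handle at c1 (313,130) and its white collar at (310,210) on the wood, and it is clearly larger than the two standing at c1 (90,215) and (117,295). In c2 the red dot is at (187,357), the black dot at (657,258), and the straight back edge is at the top. Now the positions.

Run:
```python
from h import *
I={n:np.load(n+"0.npz") for n in("top","side")}
T=I["top"]["p"]
hs=cv2.cvtColor(T,cv2.COLOR_RGB2HSV); print("tmpl hsv",hs[259,270],hs[275,225],"card",hs[300,270],hs[230,205],"wt",hs[262,233])
f=8
up=cv2.cvtColor(cv2.resize(T[195:345,180:360],None,fx=f,fy=f,interpolation=cv2.INTER_CUBIC),cv2.COLOR_RGB2HSV)
H,S,V=[a.astype(int) for a in cv2.split(up)]
def full(u): return ((np.asarray(u)+.5)/f-.5)+[180,195]
m=((S>140)&((H<19)|(H>170))).astype(np.uint8); 
k,l,s,c=cv2.connectedComponentsWithStats(m); i=1+np.argmax(s[1:,4]); m=(l==i).astype(np.uint8)
cn=max(cv2.findContours(m,cv2.RETR_EXTERNAL,cv2.CHAIN_APPROX_NONE)[0],key=cv2.contourArea)[:,0]
W=np.array([onz("top",q,.0105)[:2] for q in full(cn)])
np.save("cont.npy",W); print("contour",len(W),W.min(0),W.max(0))
# back edge: upper side
d0=np.arctan2(0.,1)
r=cv2.minAreaRect(W.astype(np.float32)*1000); print("minrect",r)
# green mat outline
g=((H>55)&(H<95)&(S>70)).astype(np.uint8)
cg=max(cv2.findContours(g,cv2.RETR_EXTERNAL,cv2.CHAIN_APPROX_NONE)[0],key=cv2.contourArea)[:,0]
G=np.array([onz("top",q,.004)[:2] for q in full(cg)]); print("mat rect",cv2.minAreaRect(G.astype(np.float32)*1000))
# weights / dots
red=((S>170)&((H<6)|(H>174))&(V>190)); ys,xs=np.nonzero(red); print("red",full([xs.mean(),ys.mean()]),onz("top",full([xs.mean(),ys.mean()]),.0105))
print("knob l",onz("top",(185+222/4.7,200+266/4.4),.047),"knob r",onz("top",(185+588/4.7,200+202/4.4),.047))
# block
b=cv2.inRange(hs,(14,90,120),(24,255,255)); b[:, :390]=0;b[:,470:]=0;b[:225]=0;b[280:]=0
cv2.imwrite("pics/blk.png",cv2.resize(np.hstack([T[222:312,390:475][:,:,::-1],cv2.cvtColor(b[222:312,390:475],cv2.COLOR_GRAY2BGR)]),None,fx=4.6,fy=4.6,interpolation=cv2.INTER_CUBIC))
# side: collar/handle of stylus
for z in(.052,.056): print("collar z",z,onz("side",(255+310/4,255+208/4),z))
print("stylus top if z=.132",onz("side",(333.4,269),.132))
```

```text
tmpl hsv [ 13 167 195] [ 11 127 163] card [ 27  70 221] [ 72  95 123] wt [141   9 206]Traceback (most recent call last):
  File "<stdin>", line 12, in <module>
  File "h.py", line 8, in onz
    c,d=ray(n,uv); return c+d*(z-c[2])/d[2]
        ~~~^^^^^^
  File "h.py", line 6, in ray
    K,R,t=model(n); d=R.T@np.linalg.solve(K,[uv[0],uv[1],1.]); return -R.T@t,d
          ~~~~~^^^
  File "h.py", line 4, in model
    m=cams.camera_model(n); return np.array(m["intrinsics"]),np.array(m["R"]),np.array(m["t"])
ValueError: time passes only in moves, steps and waits
```

```bash
sed -i 's/^def model/import functools\n@functools.lru_cache\ndef model/' h.py
cat > m.py <<'E'
from h import *
I={n:np.load(n+"0.npz") for n in("top","side")}
T=I["top"]["p"]
hs=cv2.cvtColor(T,cv2.COLOR_RGB2HSV)
f=8
up=cv2.cvtColor(cv2.resize(T[195:345,180:360],None,fx=f,fy=f,interpolation=cv2.INTER_CUBIC),cv2.COLOR_RGB2HSV)
H,S,V=[a.astype(int) for a in cv2.split(up)]
def full(u): return ((np.asarray(u)+.5)/f-.5)+[180,195]
g=((H>55)&(H<95)&(S>70)).astype(np.uint8)
cg=max(cv2.findContours(g,cv2.RETR_EXTERNAL,cv2.CHAIN_APPROX_NONE)[0],key=cv2.contourArea)
inside=cv2.erode(cv2.drawContours(np.zeros_like(g),[cg],-1,1,-1),np.ones((65,65)))
G=np.array([onz("top",q,.004)[:2] for q in full(cg[:,0])]); print("mat rect",cv2.minAreaRect(G.astype(np.float32)*1000))
m=((inside>0)&~((H>21)&(H<40)&(S<115)&(V>120))).astype(np.uint8)
m=cv2.morphologyEx(m,cv2.MORPH_OPEN,np.ones((25,25)))
cn=max(cv2.findContours(m,cv2.RETR_EXTERNAL,cv2.CHAIN_APPROX_NONE)[0],key=cv2.contourArea)[:,0]
W=np.array([onz("top",q,.0105)[:2] for q in full(cn)])
np.save("cont.npy",W); print("contour",len(W),W.min(0),W.max(0))
print("minrect",cv2.minAreaRect(W.astype(np.float32)*1000))
red=((S>170)&((H<6)|(H>174))&(V>190)); ys,xs=np.nonzero(red); print("red",full([xs.mean(),ys.mean()]),onz("top",full([xs.mean(),ys.mean()]),.0105))
print("knob l",onz("top",(185+222/4.7,200+266/4.4),.047),"knob r",onz("top",(185+588/4.7,200+202/4.4),.047))
vis=cv2.cvtColor(cv2.resize(T[195:345,180:360],None,fx=4,fy=4,interpolation=cv2.INTER_CUBIC),cv2.COLOR_RGB2BGR)
cv2.polylines(vis,[cn[:,None]//2],True,(255,0,0),1)
blk=cv2.resize(T[225:315,390:475],None,fx=600/180*1.8,fy=600/180*1.8,interpolation=cv2.INTER_CUBIC)[:,:,::-1]
cv2.imwrite("pics/t.png",cv2.resize(vis,(300,250)) if 0 else vis); cv2.imwrite("pics/blk.png",blk)
for z in(.052,.056): print("collar z",z,onz("side",(255+310/4,255+208/4),z))
print("stylus top if z=.132",onz("side",(333.4,269),.132))
E
python3 m.py
```

```text
mat rect ((518.3216552734375, 137.7520294189453), (215.03643798828125, 294.59930419921875), 5.037476539611816)
contour 2480 [0.46887809 0.00805163] [0.59542702 0.26292301]
minrect ((530.208984375, 134.5175323486328), (93.7362289428711, 250.34034729003906), 9.873767852783203)
red [224.40580144 280.73534689] [0.48821154 0.23078243 0.0105    ]
knob l [0.52628002 0.20844804 0.047     ] knob r [0.55215166 0.05504757 0.047     ]
collar z 0.052 [ 0.52840812 -0.15512855  0.052     ]
collar z 0.056 [ 0.52705084 -0.15936202  0.056     ]
stylus top if z=.132 [ 0.52727419 -0.15584483  0.132     ]
```

View pics/blk.png

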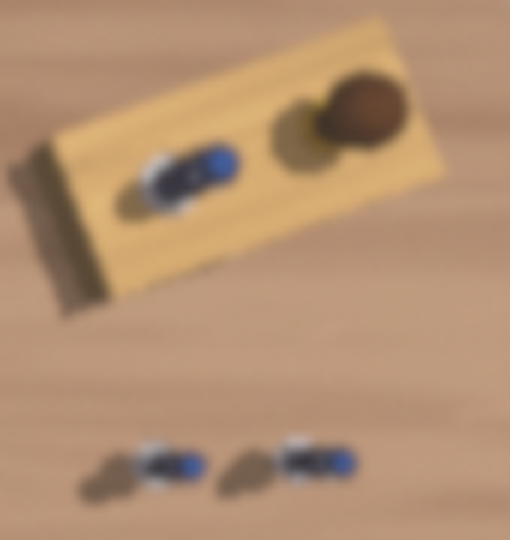

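View pics/t.png

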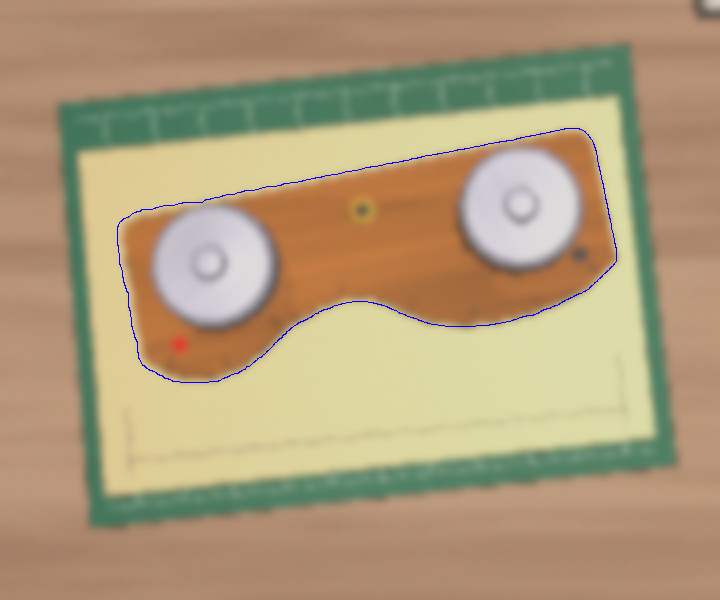

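blk.png: stylus top at (222,160), collar at (168,182), awl top at (370,108), block-top corners at (52,137), (380,17), (447,172) and (112,298). t.png: the outline follows the template but sits evenly about 2.6 mm outside it, and I correct for that.

```bash
cat > tm.py <<'E'
import numpy as np
A=np.array([2.7,87.6]);B=np.array([-60.9,23.9]);C=np.array([62.0,-62.1])
def edge(y): # x of arcs in template frame, mm
    y=np.asarray(y,float)
    return np.where(y>59.3,A[0]-np.sqrt(np.maximum(1600-(y-A[1])**2,0)),np.where(y>-4.8,B[0]+np.sqrt(np.maximum(2500-(y-B[1])**2,0)),C[0]-np.sqrt(1e4-(y-C[1])**2)))
def sd(p): # signed distance out of the template from arcs, mm
    p=np.atleast_2d(p); y=p[:,1]; n=lambda c:np.hypot(*(p-c).T)
    return np.where(y>59.3,n(A)-40,np.where(y>-4.8,50-n(B),n(C)-100))
MK=np.array([[-27.9,113.3],[-36.6,80.9],[-19.3,51.6],[-11.2,18.6],[-25.0,-12.8],[-36.6,-45.2],[-36.4,-79.7],[-24.6,-112.1]])
E
python3 - <<'E'
from h import *; from tm import *
W=np.load("cont.npy")*1000
th=np.radians(9.87); 
for _ in range(3):
    ex=np.array([np.cos(th),np.sin(th)]);ey=np.array([-ex[1],ex[0]])
    u,v=W@ex,W@ey
    s=(u>u.max()-8)&(abs(v-(v.max()+v.min())/2)<95)
    vx,vy,_,_=cv2.fitLine(W[s].astype(np.float32),cv2.DIST_HUBER,0,.01,.01).ravel()
    if vy<0: vx,vy=-vx,-vy
    th=np.arctan2(-vx,vy)
ex=np.array([np.cos(th),np.sin(th)]);ey=np.array([-ex[1],ex[0]]); u,v=W@ex,W@ey
back=np.median(u[s]); e0=v[(v<v.min()+4)&(u>back-70)&(u<back-15)]; e1=v[(v>v.max()-6)&(u>back-70)&(u<back-15)]
print("th",th,np.degrees(th),"back",back,"res",u[s].std(),"ends",np.median(e0),np.median(e1),np.median(e1)-np.median(e0))
b=(np.median(e1)-np.median(e0)-245)/2
O=ex*(back-b-52)+ey*(np.median(e0)+np.median(e1))/2; print("bias",b,"origin",O)
P=np.c_[(W-O)@ex,(W-O)@ey]; 
for k,mk in enumerate(MK):
    q=P[(abs(P[:,1]-mk[1])<4)&(P[:,0]<0)]; print(k,"world",(O+ex*mk[0]+ey*mk[1]).round(1),"sawn dev (mm, bias removed)",(np.median(sd(q))-b).round(1))
np.savez("pose.npz",O=O,th=th)
t=lambda x,y:(390+(x+.5)/6-.5,225+(y+.5)/6-.5)
print("stylus top tri",tri(t(222,160),(333.4,271.5)),"awl top tri",tri(t(370,108),(255+400/4-.4,255+190/4)))
print("collar tri",tri(t(168,182),(255+310/4-.4,255+207/4-.4)))
K=[onz("top",t(*q),.052) for q in((52,137),(380,17),(447,172),(112,298))]; K=np.array(K); print("block",K.round(4).tolist(),"c",K.mean(0),"sides",np.linalg.norm(K-np.roll(K,1,0),axis=1))
c=K.mean(0)[:2]; d=(K[0]+K[3]-K[1]-K[2])[:2]; d/=np.linalg.norm(d); print("yaw dir",d,"holes",c+.028*d,c-.028*d)
q=tri(t(52,137),(255+213/4-.4,255+197/4-.4)); print("block corner height",q, tri(t(447,172),(255+380/4-.4,255+362/4-.4)))
E
```

```text
th 0.17611167 10.090455 back 591.7313465717143 res 0.2220625244171538 ends -85.31410063919301 163.65686958535954 248.97097022455256
bias 1.9854851122762796 origin [522.56526724 132.78002897]
0 world [475.2 239.4] sawn dev (mm, bias removed) 0.4
1 world [472.4 206. ] sawn dev (mm, bias removed) -1.6
2 world [494.5 180.2] sawn dev (mm, bias removed) 1.2
3 world [508.3 149.1] sawn dev (mm, bias removed) -1.0
4 world [500.2 115.8] sawn dev (mm, bias removed) -2.9
5 world [494.5  81.9] sawn dev (mm, bias removed) -2.2
6 world [500.7  47.9] sawn dev (mm, bias removed) -2.6
7 world [518.   18.1] sawn dev (mm, bias removed) -1.1
stylus top tri (array([ 0.52886965, -0.15514881,  0.1263785 ]), np.float64(0.002358126687852568)) awl top tri (array([ 0.54713792, -0.20720216,  0.10260635]), np.float64(0.0006908027163657085))
collar tri (array([ 0.52896143, -0.15431519,  0.05275664]), np.float64(0.001974557965120785))
block [[0.5454, -0.1175, 0.052], [0.5829, -0.2265, 0.052], [0.5316, -0.2456, 0.052], [0.4926, -0.1349, 0.052]] c [ 0.53814109 -0.18113074  0.052     ] sides [0.05560332 0.1152227  0.05483168 0.11734123]
yaw dir [-0.3287897   0.94440316] holes [ 0.52893497 -0.15468745] [ 0.5473472  -0.20757402]
block corner height (array([ 0.52233398, -0.11675918,  0.03246524]), np.float64(0.05039765752622632)) (array([ 0.53032829, -0.24501062,  0.05306197]), np.float64(0.002350051856689294))
```

The points check out: stylus axis at about (0.529, -0.155), collar height 53 mm, hole_left from the block outline at (0.5289, -0.1547), awl in hole_right. Template yaw is 0.176 rad. I approach above the stylus with the fingers half open, so they clear the awl.

Call:
play_rows(plan="0.57 0.894 0 -0.3 -0.15; 0.57 0.894 0 -0.3 -0.15; 0.57 0.894 0 -0.3 -0.15; 0.57 0.894 0 -0.3 -0.15; 0.57 0.894 0 -0.3 -0.15; 0.57 0.894 0 -0.3 -0.15; 0.57 0.894 0 -0.3 -0.15; 0.57 0.894 0 0 -0.15; 0.57 0.894 0 0 -0.15; 0.56 0.894 0 0 -0.15; 0 0 0 0 -0.15; 0 0 0 0 -0.15", newtons=12)

```text
time: 1.6
position: [0.5287, -0.1553, 0.205]
ee_rot: [0.996, 0.088, -0.0, -0.0]
wrist_force: [0.2, -0.0, 0.9]
grip_width: 0.0401
grip_force: 0.0
```

Call:
play_rows(plan="0 0.01 -0.6 0 -0.15; 0 0 -0.6 0 -0.15; 0 0 -0.6 0 -0.15; 0 0 -0.6 0 -0.15; 0 0 -0.54 0 -0.15; 0 0 0 0 -0.15; 0 0 0 0 -0.15")

```text
time: 2.48
position: [0.5295, -0.1559, 0.0595]
ee_rot: [0.996, 0.087, 0.001, 0.0]
wrist_force: [0.6, -0.0, -0.3]
grip_width: 0.0401
grip_force: 0.0
```

Call:
play_rows(plan="0 0 -0.02 0 -0.6; 0 0 0 0 -0.9; 0 0 0 0 -1; 0 0 0 0 -1; 0 0 0 0 -1; 0 0 0 0 -1", newtons=15)

```text
time: 3.22
position: [0.5294, -0.1548, 0.058]
ee_rot: [0.996, 0.088, 0.0, 0.0]
wrist_force: [-0.3, 0.3, 5.0]
grip_width: 0.0138
grip_force: 15.0
```

Run:
```python
from plant import telemetry,cams
import cv2
o=telemetry.get_obs(); print(o["position"].round(5),o["wrist_force"].round(2),o["wrist_torque"].round(3),o["grip_width"])
p,_=cams.snapshot("side"); cv2.imwrite("pics/g.png",cv2.resize(p[210:390,230:430],None,fx=3,fy=3,interpolation=cv2.INTER_CUBIC)[:,:,::-1])
```

```text
[ 0.52943 -0.15485  0.05796] [-0.26  0.34  5.02] [ 0.115  0.19  -0.035] 0.013840560334363925
```

View pics/g.png

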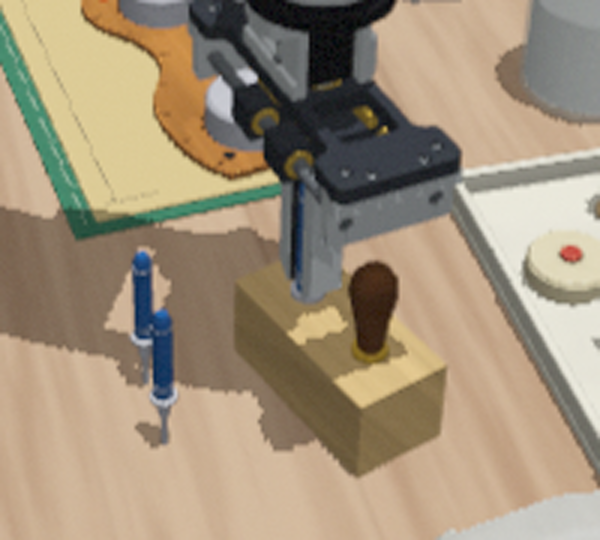

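The grasp is good: width 13.8 mm, fingers on the handle above the collar, awl clear. I lift and carry to above the red-dot end.

Call:
play_rows(plan="0 0 0.4 0 -1; 0 0 0.6 0 -1; 0 0 0.6 0 -1; -0.14 0.887 0 0 -1; -0.14 0.887 0 0 -1; -0.14 0.887 0 0 -1; -0.14 0.887 0 0 -1; -0.14 0.887 0 0 -1; -0.14 0.887 0 0 -1; -0.14 0.887 0 0 -1; -0.14 0.887 0 0 -1; -0.14 0.887 0 0 -1; 0 0 0 0 -1; 0 0 0 0 -1; 0 0 0 0 -1; 0 0 0 0 -1")

```text
time: 5.28
position: [0.4664, 0.2436, 0.1374]
ee_rot: [0.996, 0.087, -0.0, 0.0]
wrist_force: [0.2, -0.6, -0.4]
grip_width: 0.0137
grip_force: 15.0
```

Run:
```python
from plant import telemetry,cams
import cv2
o=telemetry.get_obs(); print(o["position"].round(5),o["wrist_force"].round(2),o["wrist_torque"].round(3),o["grip_width"])
p,_=cams.snapshot("side"); cv2.imwrite("pics/s2.png",cv2.resize(p[130:290,190:390],None,fx=4,fy=3.7,interpolation=cv2.INTER_CUBIC)[:,:,::-1])
o=telemetry.get_obs(); print(o["position"].round(5),o["wrist_force"].round(2))
```

```text
[0.46639 0.24356 0.13741] [ 0.17 -0.61 -0.4 ] [ 0.027  0.026 -0.013] 0.013727280606827324
[0.46633 0.24369 0.13743] [-0.06  0.2  -0.67]
```

View pics/s2.png

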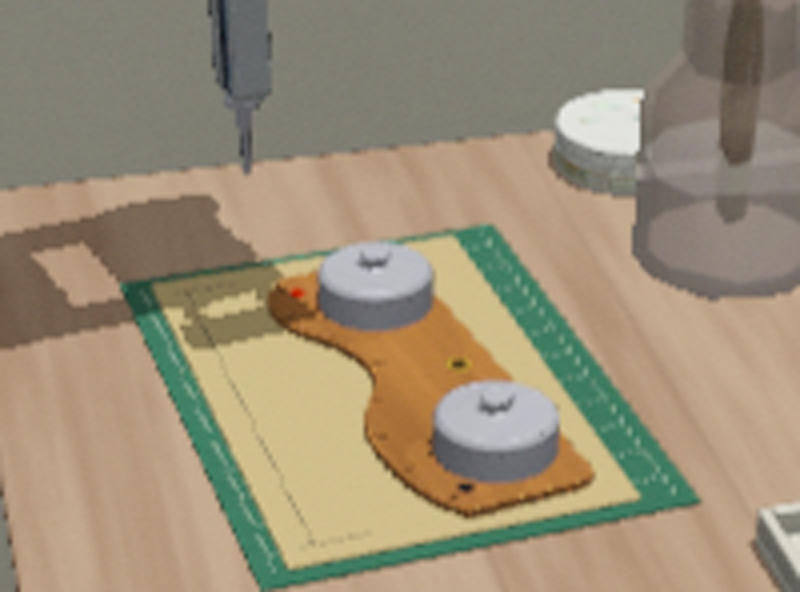

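s2: the stylus point hangs at crop (248,172), that is pixel (252,176.5), outside and left of the red dot at (297,293). The vertical attitude looks right. I go down to about 3 mm above the card and check the tip projection.

Call:
play_rows(plan="0 0 -0.5 0 -1; 0 0 -0.5 0 -1; 0 0 -0.4 0 -1; 0 0 -0.18 0 -1; 0 0 0 0 -1; 0 0 0 0 -1; 0 0 0 0 -1")

```text
time: 6.2
position: [0.4668, 0.2446, 0.0594]
ee_rot: [0.996, 0.088, 0.001, -0.0]
wrist_force: [0.6, -1.0, -0.1]
grip_width: 0.0135
grip_force: 15.0
```

```bash
cat > st.py <<'E'
from plant import telemetry,cams
import numpy as np,sys
from tm import *
z=np.load("pose.npz"); O,th=z["O"],float(z["th"]); ex=np.array([np.cos(th),np.sin(th)]);ey=np.array([-ex[1],ex[0]])
def st(n=4,prt=True):
    F=[];T=[]
    for i in range(n):
        o=telemetry.get_obs(); F.append(o["wrist_force"]);T.append(o["wrist_torque"])
        if i<n-1: cams.snapshot("side")
    F=np.mean(F,0);T=np.mean(T,0);p=o["position"]*1000
    q=np.array([(p[:2]-O)@ex,(p[:2]-O)@ey])
    print("t",round(o["time"],2),"tcp",p.round(2),"F",F.round(2),"T",T.round(3),"| tmpl",q.round(1),"sd-2.5",(sd(q)-2.5).round(2),"ptz",round(p[2]-50.96,2),"Fx'",round(F[:2]@ex,2),"Fy'",round(F[:2]@ey,2))
    return q,F
E
python3 - <<'E'
from st import *; from h import *
st()
print(proj("side",[.4664,.2437,.0865]))
E
```

```text
t 6.35 tcp [466.4  244.52  58.94] F [-0.23 -0.27  0.04] T [ 0.    -0.012  0.025] | tmpl [-35.7 119.8] sd-2.5 [7.66] ptz 7.98 Fx' -0.28 Fy' -0.23
[[251.81628288 176.28032258]]
```

Call:
play_rows(plan="0 0 -0.05 0 -1; 0 0 -0.03 0 -1; 0 0 0 0 -1; 0 0 0 0 -1; 0 0 0 0 -1; 0 0 0 0 -1")

```text
time: 7.1
position: [0.4663, 0.2445, 0.0548]
ee_rot: [0.996, 0.088, 0.0, -0.0]
wrist_force: [-1.7, -0.5, 5.8]
grip_width: 0.0138
grip_force: 15.0
```

```bash
python3 -c "
from st import *
st(3)"
```

```text
t 7.2 tcp [466.36 244.48  54.79] F [-1.19 -0.72  5.37] T [-0.084  0.32  -0.011] | tmpl [-35.8 119.8] sd-2.5 [7.68] ptz 3.83 Fx' -1.3 Fy' -0.5
```

Call:
play_rows(plan="0 0 0.011 0 -1; 0.035 -0.02 0 0 -1; 0.035 -0.02 0 0 -1; 0.035 -0.02 0 0 -1; 0 0 0 0 -1; 0 0 0 0 -1; 0 0 0 0 -1")

```text
time: 8.07
position: [0.4713, 0.2412, 0.0549]
ee_rot: [0.996, 0.088, -0.0, 0.0]
wrist_force: [-0.8, 0.1, 3.4]
grip_width: 0.014
grip_force: 15.0
```

```bash
python3 -c "
from st import *
st(3)"
```

```text
t 8.18 tcp [471.33 241.25  54.89] F [-1.73 -0.24  3.12] T [0.074 0.481 0.005] | tmpl [-31.4 115.8] sd-2.5 [1.76] ptz 3.93 Fx' -1.75 Fy' 0.06
```

Call:
play_rows(plan="0.018 -0.01 0 0 -1; 0.018 -0.01 0 0 -1; 0 0 0 0 -1; 0 0 0 0 -1; 0 0 0 0 -1")

```text
time: 8.8
position: [0.4731, 0.2404, 0.0549]
ee_rot: [0.996, 0.088, 0.0, 0.0]
wrist_force: [-1.9, 0.5, 2.7]
grip_width: 0.0137
grip_force: 15.0
```

```bash
python3 -c "
from st import *
st(3)"
```

```text
t 8.9 tcp [473.12 240.39  54.93] F [-2.64  0.59  2.34] T [0.248 0.574 0.006] | tmpl [-29.8 114.6] sd-2.5 [-0.22] ptz 3.97 Fx' -2.5 Fy' 1.04
```

Call:
play_rows(plan="0.012 -0.007 0 0 -1; 0.012 -0.007 0 0 -1; 0 0 0 0 -1; 0 0 0 0 -1")

```text
time: 9.4
position: [0.4736, 0.2402, 0.0549]
ee_rot: [0.996, 0.088, -0.001, -0.001]
wrist_force: [-4.6, 3.5, 4.7]
grip_width: 0.014
grip_force: 15.0
```

```bash
python3 -c "
from st import *
st(3)"
```

```text
t 9.5 tcp [473.57 240.21  54.88] F [-4.71  3.39  4.28] T [ 0.822  1.19  -0.038] | tmpl [-29.4 114.4] sd-2.5 [-0.7] ptz 3.92 Fx' -4.04 Fy' 4.16
```

The point bears on both card and edge, with about 5.8 N of lateral force. That is a bit much, so I will ease off. I build a stroke planner that prints rows along the arcs plus the measured saw deviation, with a force-corrected offset.

```bash
cat > pl.py <<'E'
# usage: pl.py dc dz_mm nrows step_mm : prints next rows; state in s.json
import sys,json,os
from st import *
from scipy.ndimage import gaussian_filter1d
W=np.load("cont.npy")*1000; P=np.c_[(W-O)@ex,(W-O)@ey]; P=P[P[:,0]<8]
def arc(c,r,a,b,sg):
    t0,t1=[np.arctan2(*(np.array(q)-c)[::-1])%(2*np.pi) for q in(a,b)]
    n=int(abs(t1-t0)*r/.25); t=np.linspace(t0,t1,n); u=np.c_[np.cos(t),np.sin(t)]; return c+r*u,sg*u
j1,j2=(-25.6,59.3),(-19.9,-4.8)
S=[arc(A,40,MK[0],j1,1),arc(B,50,j1,j2,-1),arc(C,100,j2,MK[7],1)]
L=np.vstack([s[0] for s in S]); N=np.vstack([s[1] for s in S])
t7=np.array([N[-1][1],-N[-1][0]]); 
if t7[1]>0: t7=-t7
ext=np.arange(.25,6,.25)[:,None]; L=np.vstack([L,L[-1]+ext*t7]); N=np.vstack([N,np.repeat(N[-1:],len(ext),0)])
s=np.r_[0,np.cumsum(np.hypot(*np.diff(L,axis=0).T))]
sp=sd(P); yi=P[:,1]; dev=np.array([np.median(((P-l)@n)[np.abs((P-l)@[-n[1],n[0]])<1.5][np.abs(((P-l)@n)[np.abs((P-l)@[-n[1],n[0]])<1.5])<9]) for l,n in zip(L,N)])
dev=gaussian_filter1d(dev,12); dev-=dev[0]
ms=[s[np.argmin(np.hypot(*(L-m).T))] for m in MK]
if __name__=="__main__":
    dc,dz,n,step=[float(a) for a in sys.argv[1:5]]; n=int(n)
    J=json.load(open("s.json")) if os.path.exists("s.json") else dict(C=[474.65,239.8],s=0.,c=-.45)
    if "q" not in sys.argv:
        q,F=st(2); i=np.argmin(np.hypot(*(L-q).T)); F2=np.array([F[:2]@ex,F[:2]@ey]); print("Fn",round(F2@N[i],2),"Ft",round(F2@[-N[i][1],N[i][0]],2),"Fz",round(F[2],2),"s",round(s[i],1),"tip-mark",np.hypot(*(MK-q).T).min().round(1))
    c0=J["c"]; c1=c0+dc; R=[]; Cc=np.array(J["C"])
    for k in range(n):
        ss=J["s"]+step*(k+1); c=c0+dc*min(1,(k+1)/3)
        g=lambda a:np.array([np.interp(ss,s,a[:,0]),np.interp(ss,s,a[:,1])])
        d=np.interp(ss,s,dev); q=g(L)+g(N)*(2.5+d+c); w=O+ex*q[0]+ey*q[1]
        r=np.round((w-Cc)/50,3); Cc=Cc+r*50; R.append(f"{r[0]:g} {r[1]:g} {dz/50/n:.3g} 0 -1")
    json.dump(dict(C=Cc.tolist(),s=J["s"]+step*n,c=c1),open("s.json","w"))
    print("; ".join(R)); print("next s",round(J["s"]+step*n,1),"c",round(c1,2),"marks at",np.round(ms,0).tolist(),"end",s[-1].round(1))
E
python3 - <<'E'
import pl,numpy as np
print([(round(a),round(float(np.interp(a,pl.s,pl.dev)),1)) for a in np.arange(0,pl.s[-1],12)])
E
python3 pl.py 0 -0 8 1
```

```text
[(0, 0.0), (12, -0.7), (24, -1.5), (36, -1.9), (48, -1.5), (60, -0.5), (72, nan), (84, nan), (96, nan), (108, nan), (120, nan), (132, nan), (144, nan), (156, nan), (168, nan), (180, nan), (192, nan), (204, nan), (216, nan), (228, nan), (240, nan), (252, nan), (264, nan), (276, nan), (288, nan), (300, -3.9), (312, -3.3), (324, -2.5), (336, -2.5), (348, -2.8), (360, -3.0), (372, -3.4), (384, -3.1), (396, -2.7), (408, -1.5), (420, -1.7)]
t 9.55 tcp [473.57 240.23  54.89] F [-4.82  3.15  4.12] T [ 0.836  1.209 -0.048] | tmpl [-29.4 114.4] sd-2.5 [-0.69] ptz 3.93 Fx' -4.2 Fy' 3.94
Fn 5.75 Ft -0.36 Fz 4.12 s 0.3 tip-mark 1.9
-0.035 -0.005 -0 0 -1; -0.009 -0.018 -0 0 -1; -0.009 -0.019 -0 0 -1; -0.009 -0.019 -0 0 -1; -0.008 -0.02 -0 0 -1; -0.007 -0.02 -0 0 -1; -0.006 -0.02 -0 0 -1; -0.006 -0.02 -0 0 -1
next s 8.0 c -0.45 marks at [0.0, 35.0, 59.0, 304.0, 313.0, 348.0, 382.0, 417.0] end 422.8
  return _methods._mean(a, axis=axis, dtype=dtype,
  ret = ret.dtype.type(ret / rcount)
  return _methods._mean(a, axis=axis, dtype=dtype,
  ret = ret.dtype.type(ret / rcount)
```

```bash
sed -i 's/    t0,t1=\[np.arctan2(\*(np.array(q)-c)\[::-1\])%(2\*np.pi) for q in(a,b)\]/    t0,t1=np.unwrap([np.arctan2(*(np.array(q)-c)[::-1]) for q in(a,b)])/' pl.py
python3 - <<'E'
import pl,numpy as np
print([(round(a),round(float(np.interp(a,pl.s,pl.dev)),1)) for a in np.arange(0,pl.s[-1],12)],pl.ms)
E
```

```text
[(0, 0.0), (12, -0.7), (24, -1.5), (36, -1.9), (48, -1.5), (60, 0.1), (72, 0.9), (84, 1.1), (96, -0.1), (108, -2.1), (120, -3.4), (132, -3.6), (144, -3.0), (156, -2.4), (168, -2.6), (180, -2.9), (192, -3.2), (204, -3.2), (216, -2.9), (228, -2.2), (240, -1.4)] [np.float64(0.0), np.float64(34.71001488623596), np.float64(69.42812277067341), np.float64(104.1151942402701), np.float64(138.78651656748454), np.float64(173.41142681562877), np.float64(208.03633706377303), np.float64(242.6612473119171)]
```

Call:
play_rows(plan="-0.035 -0.005 0 0 -1; -0.009 -0.018 0 0 -1; -0.009 -0.019 0 0 -1; -0.009 -0.019 0 0 -1; -0.008 -0.02 0 0 -1; -0.007 -0.02 0 0 -1; -0.006 -0.02 0 0 -1; -0.006 -0.02 0 0 -1")

```text
time: 10.55
position: [0.4699, 0.2325, 0.055]
ee_rot: [0.996, 0.088, 0.0, 0.0]
wrist_force: [-2.0, 3.6, 1.3]
grip_width: 0.0137
grip_force: 15.0
```

```bash
cp s.json s_bak.json; python3 pl.py 0 0 6 1.5
```

```text
t 10.6 tcp [469.86 232.38  55.03] F [-1.83  2.95  1.77] T [0.805 0.361 0.022] | tmpl [-34.4 107.3] sd-2.5 [-0.46] ptz 4.07 Fx' -1.28 Fy' 3.23
Fn 2.64 Ft -2.26 Fz 1.77 s 8.6 tip-mark 8.9
-0.006 -0.031 0 0 -1; -0.005 -0.031 0 0 -1; -0.004 -0.031 0 0 -1; -0.002 -0.031 0 0 -1; -0.002 -0.031 0 0 -1; -0 -0.031 0 0 -1
next s 17.0 c -0.45 marks at [0.0, 35.0, 69.0, 104.0, 139.0, 173.0, 208.0, 243.0] end 248.4
```

Call:
play_rows(plan="-0.006 -0.031 0 0 -1; -0.005 -0.031 0 0 -1; -0.004 -0.031 0 0 -1; -0.002 -0.031 0 0 -1; -0.002 -0.031 0 0 -1; 0 -0.031 0 0 -1")

```text
time: 11.35
position: [0.4687, 0.2233, 0.0549]
ee_rot: [0.996, 0.088, -0.0, -0.0]
wrist_force: [-3.2, 4.2, 3.4]
grip_width: 0.0138
grip_force: 15.0
```

```bash
cp s.json s_bak.json; python3 pl.py 0 0 6 1.5
```

```text
t 11.4 tcp [468.73 223.02  54.95] F [-2.6   3.43  3.02] T [ 0.892  0.678 -0.019] | tmpl [-37.2  98.3] sd-2.5 [-1.2] ptz 3.99 Fx' -1.96 Fy' 3.83
Fn 2.88 Ft -3.2 Fz 3.02 s 17.6 tip-mark 17.4
-0.001 -0.03 0 0 -1; 0.001 -0.031 0 0 -1; 0 -0.03 0 0 -1; 0.002 -0.031 0 0 -1; 0.002 -0.03 0 0 -1; 0.003 -0.03 0 0 -1
next s 26.0 c -0.45 marks at [0.0, 35.0, 69.0, 104.0, 139.0, 173.0, 208.0, 243.0] end 248.4
```

Call:
play_rows(plan="-0.001 -0.03 0 0 -1; 0.001 -0.031 0 0 -1; 0 -0.03 0 0 -1; 0.002 -0.031 0 0 -1; 0.002 -0.03 0 0 -1; 0.003 -0.03 0 0 -1")

```text
time: 12.15
position: [0.4694, 0.214, 0.055]
ee_rot: [0.996, 0.088, 0.0, 0.0]
wrist_force: [-2.3, 2.0, 2.7]
grip_width: 0.0134
grip_force: 15.0
```

```bash
cp s.json s_bak.json; python3 pl.py 0 0 6 1.5
```

```text
t 12.2 tcp [469.49 213.67  55.  ] F [-1.61  1.68  2.24] T [0.496 0.488 0.01 ] | tmpl [-38.1  88.9] sd-2.5 [-1.7] ptz 4.04 Fx' -1.3 Fy' 1.94
Fn 1.36 Ft -1.9 Fz 2.24 s 26.7 tip-mark 8.2
0.005 -0.03 0 0 -1; 0.006 -0.03 0 0 -1; 0.009 -0.029 0 0 -1; 0.01 -0.029 0 0 -1; 0.011 -0.028 0 0 -1; 0.011 -0.028 0 0 -1
next s 35.0 c -0.45 marks at [0.0, 35.0, 69.0, 104.0, 139.0, 173.0, 208.0, 243.0] end 248.4
```

```bash
cp s_bak.json s.json; python3 pl.py -0.4 0 6 1.5 q
```

```text
0.007 -0.03 0 0 -1; 0.01 -0.029 0 0 -1; 0.011 -0.028 0 0 -1; 0.01 -0.029 0 0 -1; 0.011 -0.028 0 0 -1; 0.011 -0.027 0 0 -1
next s 35.0 c -0.85 marks at [0.0, 35.0, 69.0, 104.0, 139.0, 173.0, 208.0, 243.0] end 248.4
```

```bash
sed -i 's/    dc,dz,n,step=.*/    n,step=int(sys.argv[1]),float(sys.argv[2]); dc=dz=0/; s/^    c0=J\["c"\]/    fn=F2@N[i]; dc=float(np.clip(.3*(fn-2.3),-.5,.5)); dz=float(np.clip(.1*(F[2]-2.5),-.2,.2)) if abs(F[2]-2.5)>.8 else 0.; print("dc",round(dc,2),"dz",round(dz,2))\n    c0=J["c"]/' pl.py; grep -n "sys.argv" pl.py
```

```text
20:    n,step=int(sys.argv[1]),float(sys.argv[2]); dc=dz=0
22:    if "q" not in sys.argv:
```

Call:
play_rows(plan="0.007 -0.03 0 0 -1; 0.01 -0.029 0 0 -1; 0.011 -0.028 0 0 -1; 0.01 -0.029 0 0 -1; 0.011 -0.028 0 0 -1; 0.011 -0.027 0 0 -1")

```text
time: 12.95
position: [0.472, 0.2057, 0.0549]
ee_rot: [0.996, 0.088, -0.0, -0.0]
wrist_force: [-4.0, 4.3, 3.6]
grip_width: 0.0138
grip_force: 15.0
```

```bash
cp s.json s_bak.json; python3 pl.py 6 1.5
```

```text
t 13.0 tcp [472.12 205.41  54.92] F [-3.43  2.55  3.27] T [ 0.663  0.881 -0.033] | tmpl [-36.9  80.3] sd-2.5 [-2.2] ptz 3.96 Fx' -2.93 Fy' 3.11
Fn 2.32 Ft -3.59 Fz 3.27 s 35.2 tip-mark 0.7
dc 0.0 dz 0.0
0.011 -0.028 0 0 -1; 0.011 -0.028 0 0 -1; 0.012 -0.027 0 0 -1; 0.012 -0.027 0 0 -1; 0.014 -0.027 0 0 -1; 0.015 -0.026 0 0 -1
next s 44.0 c -0.85 marks at [0.0, 35.0, 69.0, 104.0, 139.0, 173.0, 208.0, 243.0] end 248.4
```

Call:
play_rows(plan="0.011 -0.028 0 0 -1; 0.011 -0.028 0 0 -1; 0.012 -0.027 0 0 -1; 0.012 -0.027 0 0 -1; 0.014 -0.027 0 0 -1; 0.015 -0.026 0 0 -1")

```text
time: 13.75
position: [0.476, 0.1974, 0.0549]
ee_rot: [0.996, 0.088, -0.0, 0.0]
wrist_force: [-4.3, 2.6, 2.9]
grip_width: 0.0136
grip_force: 15.0
```

```bash
python3 pl.py 6 1.5
```

```text
t 13.8 tcp [476.14 197.13  54.95] F [-3.74  2.03  2.79] T [0.409 0.928 0.002] | tmpl [-34.4  71.5] sd-2.5 [-2.02] ptz 3.99 Fx' -3.32 Fy' 2.65
Fn 2.0 Ft -3.76 Fz 2.79 s 44.3 tip-mark 9.7
dc -0.09 dz 0.0
0.017 -0.025 0 0 -1; 0.017 -0.024 0 0 -1; 0.018 -0.025 0 0 -1; 0.018 -0.024 0 0 -1; 0.018 -0.024 0 0 -1; 0.019 -0.024 0 0 -1
next s 53.0 c -0.94 marks at [0.0, 35.0, 69.0, 104.0, 139.0, 173.0, 208.0, 243.0] end 248.4
```

Call:
play_rows(plan="0.017 -0.025 0 0 -1; 0.017 -0.024 0 0 -1; 0.018 -0.025 0 0 -1; 0.018 -0.024 0 0 -1; 0.018 -0.024 0 0 -1; 0.019 -0.024 0 0 -1")

```text
time: 14.55
position: [0.481, 0.1902, 0.0549]
ee_rot: [0.996, 0.088, -0.001, 0.0]
wrist_force: [-5.3, 3.2, 4.1]
grip_width: 0.0139
grip_force: 15.0
```

```bash
python3 pl.py 6 1.5
```

```text
t 14.6 tcp [481.21 189.91  54.89] F [-5.1   1.66  3.85] T [0.361 1.089 0.02 ] | tmpl [-30.7  63.5] sd-2.5 [-1.3] ptz 3.93 Fx' -4.73 Fy' 2.52
Fn 2.34 Ft -4.82 Fz 3.85 s 53.1 tip-mark 16.5
dc 0.01 dz 0.13
0.019 -0.024 0.00045 0 -1; 0.02 -0.024 0.00045 0 -1; 0.021 -0.023 0.00045 0 -1; 0.022 -0.023 0.00045 0 -1; 0.021 -0.021 0.00045 0 -1; 0.021 -0.02 0.00045 0 -1
next s 62.0 c -0.92 marks at [0.0, 35.0, 69.0, 104.0, 139.0, 173.0, 208.0, 243.0] end 248.4
```

Call:
play_rows(plan="0.019 -0.024 0.004 0 -1; 0.02 -0.024 0 0 -1; 0.021 -0.023 0 0 -1; 0.022 -0.023 0 0 -1; 0.021 -0.021 0 0 -1; 0.021 -0.02 0 0 -1")

```text
time: 15.35
position: [0.4876, 0.1833, 0.0551]
ee_rot: [0.996, 0.088, -0.0, 0.0]
wrist_force: [-4.1, 0.2, 1.6]
grip_width: 0.0135
grip_force: 15.0
```

```bash
python3 pl.py 6 1.5
```

```text
t 15.4 tcp [487.79 183.18  55.13] F [-3.67 -0.36  1.16] T [-0.067  0.835  0.025] | tmpl [-25.4  55.7] sd-2.5 [-0.17] ptz 4.17 Fx' -3.68 Fy' 0.28
Fn 2.55 Ft -2.67 Fz 1.16 s 62.1 tip-mark 7.4
dc 0.07 dz -0.13
0.02 -0.021 -0.000448 0 -1; 0.02 -0.021 -0.000448 0 -1; 0.02 -0.021 -0.000448 0 -1; 0.019 -0.021 -0.000448 0 -1; 0.02 -0.02 -0.000448 0 -1; 0.019 -0.022 -0.000448 0 -1
next s 71.0 c -0.85 marks at [0.0, 35.0, 69.0, 104.0, 139.0, 173.0, 208.0, 243.0] end 248.4
```

Call:
play_rows(plan="0.02 -0.021 -0.002 0 -1; 0.02 -0.021 0 0 -1; 0.02 -0.021 0 0 -1; 0.019 -0.021 0 0 -1; 0.02 -0.02 0 0 -1; 0.019 -0.022 0 0 -1")

```text
time: 16.15
position: [0.4934, 0.1772, 0.0551]
ee_rot: [0.996, 0.088, -0.0, -0.0]
wrist_force: [-4.7, 1.2, 2.2]
grip_width: 0.0137
grip_force: 15.0
```

```bash
python3 pl.py 6 1.5
```

```text
t 16.2 tcp [493.58 177.03  55.08] F [-4.18  0.52  1.28] T [ 0.134  0.91  -0.015] | tmpl [-20.8  48.6] sd-2.5 [0.36] ptz 4.12 Fx' -4.02 Fy' 1.25
Fn 2.77 Ft -3.16 Fz 1.28 s 71.2 tip-mark 3.3
dc 0.14 dz -0.12
0.018 -0.022 -0.000406 0 -1; 0.017 -0.022 -0.000406 0 -1; 0.017 -0.023 -0.000406 0 -1; 0.016 -0.024 -0.000406 0 -1; 0.016 -0.023 -0.000406 0 -1; 0.014 -0.025 -0.000406 0 -1
next s 80.0 c -0.71 marks at [0.0, 35.0, 69.0, 104.0, 139.0, 173.0, 208.0, 243.0] end 248.4
```

Call:
play_rows(plan="0.018 -0.022 -0.002 0 -1; 0.017 -0.022 0 0 -1; 0.017 -0.023 0 0 -1; 0.016 -0.024 0 0 -1; 0.016 -0.023 0 0 -1; 0.014 -0.025 0 0 -1")

```text
time: 16.95
position: [0.4984, 0.1703, 0.055]
ee_rot: [0.996, 0.088, -0.0, -0.0]
wrist_force: [-4.1, 2.2, 1.9]
grip_width: 0.0136
grip_force: 15.0
```

```bash
python3 pl.py 6 1.5
```

```text
t 17.0 tcp [498.55 170.08  55.01] F [-3.88  1.01  1.73] T [ 0.295  1.078 -0.022] | tmpl [-17.1  40.9] sd-2.5 [0.51] ptz 4.05 Fx' -3.65 Fy' 1.67
Fn 2.8 Ft -2.88 Fz 1.73 s 80.2 tip-mark 10.9
dc 0.15 dz 0.0
0.013 -0.025 0 0 -1; 0.012 -0.026 0 0 -1; 0.012 -0.026 0 0 -1; 0.013 -0.025 0 0 -1; 0.013 -0.025 0 0 -1; 0.013 -0.025 0 0 -1
next s 89.0 c -0.56 marks at [0.0, 35.0, 69.0, 104.0, 139.0, 173.0, 208.0, 243.0] end 248.4
```

Call:
play_rows(plan="0.013 -0.025 0 0 -1; 0.012 -0.026 0 0 -1; 0.012 -0.026 0 0 -1; 0.013 -0.025 0 0 -1; 0.013 -0.025 0 0 -1; 0.013 -0.025 0 0 -1")

```text
time: 17.75
position: [0.5024, 0.1626, 0.0551]
ee_rot: [0.996, 0.088, 0.0, -0.0]
wrist_force: [-3.2, 1.6, 1.3]
grip_width: 0.0136
grip_force: 15.0
```

```bash
python3 pl.py 6 1.5
```

```text
t 17.8 tcp [502.54 162.37  55.1 ] F [-2.64  1.38  0.99] T [ 0.314  0.634 -0.005] | tmpl [-14.5  32.6] sd-2.5 [0.32] ptz 4.14 Fx' -2.36 Fy' 1.83
Fn 1.98 Ft -2.24 Fz 0.99 s 89.3 tip-mark 14.4
dc -0.1 dz -0.15
0.014 -0.025 -0.000503 0 -1; 0.014 -0.025 -0.000503 0 -1; 0.012 -0.027 -0.000503 0 -1; 0.012 -0.027 -0.000503 0 -1; 0.01 -0.027 -0.000503 0 -1; 0.01 -0.027 -0.000503 0 -1
next s 98.0 c -0.65 marks at [0.0, 35.0, 69.0, 104.0, 139.0, 173.0, 208.0, 243.0] end 248.4
```

Call:
play_rows(plan="0.014 -0.025 -0.003 0 -1; 0.014 -0.025 0 0 -1; 0.012 -0.027 0 0 -1; 0.012 -0.027 0 0 -1; 0.01 -0.027 0 0 -1; 0.01 -0.027 0 0 -1")

```text
time: 18.55
position: [0.5057, 0.155, 0.0549]
ee_rot: [0.996, 0.088, -0.0, -0.0]
wrist_force: [-3.7, 3.3, 3.3]
grip_width: 0.0139
grip_force: 15.0
```

```bash
python3 pl.py 6 1.5
```

```text
t 18.6 tcp [505.75 154.73  54.9 ] F [-3.67  2.84  3.54] T [0.684 0.965 0.009] | tmpl [-12.7  24.6] sd-2.5 [-0.7] ptz 3.94 Fx' -3.11 Fy' 3.43
Fn 3.07 Ft -3.47 Fz 3.54 s 98.1 tip-mark 6.1
dc 0.23 dz 0.1
0.008 -0.029 0.000347 0 -1; 0.008 -0.028 0.000347 0 -1; 0.007 -0.029 0.000347 0 -1; 0.008 -0.029 0.000347 0 -1; 0.007 -0.029 0.000347 0 -1; 0.005 -0.03 0.000347 0 -1
next s 107.0 c -0.42 marks at [0.0, 35.0, 69.0, 104.0, 139.0, 173.0, 208.0, 243.0] end 248.4
```

Call:
play_rows(plan="0.008 -0.029 0.001 0 -1; 0.008 -0.028 0 0 -1; 0.007 -0.029 0 0 -1; 0.008 -0.029 0 0 -1; 0.007 -0.029 0 0 -1; 0.005 -0.03 0 0 -1")

```text
time: 19.35
position: [0.5078, 0.1465, 0.0549]
ee_rot: [0.996, 0.088, -0.0, -0.001]
wrist_force: [-3.8, 3.7, 3.1]
grip_width: 0.0137
grip_force: 15.0
```

```bash
python3 pl.py 6 1.5
```

```text
t 19.4 tcp [507.8  146.19  54.9 ] F [-3.64  3.46  2.93] T [ 0.914  0.993 -0.03 ] | tmpl [-12.2  15.8] sd-2.5 [-1.88] ptz 3.94 Fx' -2.98 Fy' 4.04
Fn 3.6 Ft -3.5 Fz 2.93 s 106.9 tip-mark 3.0
dc 0.39 dz 0.0
0.002 -0.03 0 0 -1; 0.001 -0.03 0 0 -1; -0.001 -0.03 0 0 -1; 0.001 -0.03 0 0 -1; -0 -0.031 0 0 -1; -0.002 -0.03 0 0 -1
next s 116.0 c -0.03 marks at [0.0, 35.0, 69.0, 104.0, 139.0, 173.0, 208.0, 243.0] end 248.4
```

Call:
play_rows(plan="0.002 -0.03 0 0 -1; 0.001 -0.03 0 0 -1; -0.001 -0.03 0 0 -1; 0.001 -0.03 0 0 -1; 0 -0.031 0 0 -1; -0.002 -0.03 0 0 -1")

```text
time: 20.15
position: [0.5081, 0.1375, 0.055]
ee_rot: [0.996, 0.088, 0.0, -0.001]
wrist_force: [-3.1, 4.3, 2.9]
grip_width: 0.0137
grip_force: 15.0
```

```bash
python3 pl.py 6 1.5
```

```text
t 20.2 tcp [508.04 137.28  54.96] F [-2.86  4.15  2.97] T [1.093 0.861 0.014] | tmpl [-13.5   7. ] sd-2.5 [-2.82] ptz 4.0 Fx' -2.09 Fy' 4.58
Fn 3.51 Ft -3.61 Fz 2.97 s 115.9 tip-mark 11.9
dc 0.36 dz 0.0
-0.005 -0.03 0 0 -1; -0.007 -0.03 0 0 -1; -0.007 -0.029 0 0 -1; -0.007 -0.03 0 0 -1; -0.008 -0.029 0 0 -1; -0.009 -0.029 0 0 -1
next s 125.0 c 0.33 marks at [0.0, 35.0, 69.0, 104.0, 139.0, 173.0, 208.0, 243.0] end 248.4
```

Call:
play_rows(plan="-0.005 -0.03 0 0 -1; -0.007 -0.03 0 0 -1; -0.007 -0.029 0 0 -1; -0.007 -0.03 0 0 -1; -0.008 -0.029 0 0 -1; -0.009 -0.029 0 0 -1")

```text
time: 20.95
position: [0.5062, 0.1287, 0.055]
ee_rot: [0.996, 0.088, 0.001, -0.001]
wrist_force: [-2.6, 4.8, 2.3]
grip_width: 0.0138
grip_force: 15.0
```

```bash
python3 pl.py 6 1.5
```

```text
t 21.0 tcp [506.19 128.47  55.04] F [-2.82  4.53  2.06] T [1.075 0.66  0.009] | tmpl [-16.9  -1.4] sd-2.5 [-3.26] ptz 4.08 Fx' -1.99 Fy' 4.95
Fn 4.19 Ft -3.31 Fz 2.06 s 124.7 tip-mark 14.0
dc 0.5 dz 0.0
-0.013 -0.028 0 0 -1; -0.014 -0.027 0 0 -1; -0.016 -0.026 0 0 -1; -0.013 -0.027 0 0 -1; -0.013 -0.027 0 0 -1; -0.012 -0.027 0 0 -1
next s 134.0 c 0.83 marks at [0.0, 35.0, 69.0, 104.0, 139.0, 173.0, 208.0, 243.0] end 248.4
```

Call:
play_rows(plan="-0.015 -0.028 0 0 -1; -0.014 -0.027 0 0 -1; -0.016 -0.026 0 0 -1; -0.013 -0.027 0 0 -1; -0.013 -0.027 0 0 -1; -0.012 -0.027 0 0 -1")

```text
time: 21.75
position: [0.5021, 0.1198, 0.0551]
ee_rot: [0.996, 0.088, 0.001, 0.0]
wrist_force: [-0.3, 3.4, 1.0]
grip_width: 0.0135
grip_force: 15.0
```

```bash
python3 pl.py 6 1.5
```

```text
t 21.8 tcp [501.93 119.59  55.07] F [-0.89  2.44  1.13] T [0.631 0.179 0.013] | tmpl [-22.6  -9.4] sd-2.5 [-2.79] ptz 4.11 Fx' -0.45 Fy' 2.56
Fn 1.74 Ft -1.94 Fz 1.13 s 134.5 tip-mark 4.2
dc -0.17 dz -0.14
-0.012 -0.028 -0.000457 0 -1; -0.011 -0.027 -0.000457 0 -1; -0.011 -0.028 -0.000457 0 -1; -0.011 -0.028 -0.000457 0 -1; -0.011 -0.028 -0.000457 0 -1; -0.011 -0.028 -0.000457 0 -1
next s 143.0 c 0.66 marks at [0.0, 35.0, 69.0, 104.0, 139.0, 173.0, 208.0, 243.0] end 248.4
```

Call:
play_rows(plan="-0.01 -0.028 -0.002 0 -1; -0.011 -0.027 0 0 -1; -0.011 -0.028 0 0 -1; -0.011 -0.028 0 0 -1; -0.011 -0.028 0 0 -1; -0.011 -0.028 0 0 -1")

```text
time: 22.55
position: [0.4985, 0.1117, 0.0549]
ee_rot: [0.996, 0.088, 0.0, -0.0]
wrist_force: [-0.6, 4.7, 3.1]
grip_width: 0.014
grip_force: 15.0
```

```bash
python3 pl.py 6 1.5
```

```text
t 22.6 tcp [498.5  111.43  54.93] F [-0.14  3.63  3.57] T [0.892 0.105 0.009] | tmpl [-27.4 -16.8] sd-2.5 [-2.25] ptz 3.97 Fx' 0.5 Fy' 3.6
Fn 1.18 Ft -3.44 Fz 3.57 s 143.3 tip-mark 4.7
dc -0.33 dz 0.11
-0.009 -0.029 0.000355 0 -1; -0.008 -0.029 0.000355 0 -1; -0.008 -0.029 0.000355 0 -1; -0.01 -0.028 0.000355 0 -1; -0.008 -0.029 0.000355 0 -1; -0.008 -0.029 0.000355 0 -1
next s 152.0 c 0.33 marks at [0.0, 35.0, 69.0, 104.0, 139.0, 173.0, 208.0, 243.0] end 248.4
```

Call:
play_rows(plan="-0.001 -0.026 0.001 0 -1; -0.008 -0.029 0 0 -1; -0.008 -0.029 0 0 -1; -0.012 -0.029 0 0 -1; -0.01 -0.03 0 0 -1; -0.01 -0.03 0 0 -1")

```text
time: 23.35
position: [0.4959, 0.1033, 0.0549]
ee_rot: [0.996, 0.088, -0.0, -0.0]
wrist_force: [-0.4, 5.5, 3.0]
grip_width: 0.0137
grip_force: 15.0
```

```bash
python3 pl.py 6 1.5
```

```text
t 23.4 tcp [495.8  102.94  54.88] F [-0.76  4.01  3.54] T [ 0.993  0.26  -0.02 ] | tmpl [-31.6 -24.7] sd-2.5 [-1.72] ptz 3.92 Fx' -0.05 Fy' 4.08
Fn 1.56 Ft -3.77 Fz 3.54 s 152.3 tip-mark 13.6
dc -0.22 dz 0.1
-0.005 -0.03 0.000348 0 -1; -0.004 -0.03 0.000348 0 -1; -0.004 -0.03 0.000348 0 -1; -0.004 -0.03 0.000348 0 -1; -0.004 -0.029 0.000348 0 -1; -0.003 -0.03 0.000348 0 -1
next s 161.0 c 0.1 marks at [0.0, 35.0, 69.0, 104.0, 139.0, 173.0, 208.0, 243.0] end 248.4
```

Call:
play_rows(plan="-0.005 -0.03 0.001 0 -1; -0.004 -0.03 0 0 -1; -0.004 -0.03 0 0 -1; -0.004 -0.03 0 0 -1; -0.004 -0.029 0 0 -1; -0.003 -0.03 0 0 -1")

```text
time: 24.15
position: [0.4942, 0.0945, 0.0548]
ee_rot: [0.996, 0.088, -0.001, -0.001]
wrist_force: [-2.4, 5.5, 4.1]
grip_width: 0.0137
grip_force: 15.0
```

```bash
python3 pl.py 6 1.5
```

```text
t 24.2 tcp [494.21  94.33  54.79] F [-2.49  4.99  4.27] T [1.302 0.542 0.01 ] | tmpl [-34.7 -32.9] sd-2.5 [-1.53] ptz 3.83 Fx' -1.58 Fy' 5.35
Fn 3.06 Ft -4.66 Fz 4.27 s 160.9 tip-mark 12.5
dc 0.23 dz 0.18
-0.004 -0.03 0.000589 0 -1; -0.003 -0.03 0.000589 0 -1; -0.004 -0.03 0.000589 0 -1; -0.001 -0.03 0.000589 0 -1; -0.001 -0.03 0.000589 0 -1; -0 -0.03 0.000589 0 -1
next s 170.0 c 0.33 marks at [0.0, 35.0, 69.0, 104.0, 139.0, 173.0, 208.0, 243.0] end 248.4
```

Call:
play_rows(plan="-0.004 -0.03 0.003 0 -1; -0.003 -0.03 0 0 -1; -0.004 -0.03 0 0 -1; -0.001 -0.03 0 0 -1; -0.001 -0.03 0 0 -1; 0 -0.03 0 0 -1")

```text
time: 24.95
position: [0.4936, 0.0852, 0.0549]
ee_rot: [0.996, 0.088, -0.001, -0.0]
wrist_force: [-2.3, 4.8, 4.2]
grip_width: 0.0138
grip_force: 15.0
```

```bash
python3 pl.py 6 1.5
```

```text
t 25.0 tcp [493.55  84.9   54.84] F [-2.14  3.65  3.97] T [0.957 0.502 0.006] | tmpl [-37.  -42.1] sd-2.5 [-1.53] ptz 3.88 Fx' -1.46 Fy' 3.97
Fn 2.22 Ft -3.6 Fz 3.97 s 170.4 tip-mark 3.2
dc -0.02 dz 0.15
0 -0.03 0.000489 0 -1; 0.001 -0.03 0.000489 0 -1; 0.002 -0.03 0.000489 0 -1; 0.002 -0.03 0.000489 0 -1; 0.002 -0.03 0.000489 0 -1; 0.002 -0.03 0.000489 0 -1
next s 179.0 c 0.31 marks at [0.0, 35.0, 69.0, 104.0, 139.0, 173.0, 208.0, 243.0] end 248.4
```

Call:
play_rows(plan="0 -0.03 0.003 0 -1; 0.001 -0.03 0 0 -1; 0.002 -0.03 0 0 -1; 0.002 -0.03 0 0 -1; 0.002 -0.03 0 0 -1; 0.002 -0.03 0 0 -1")

```text
time: 25.75
position: [0.4942, 0.0759, 0.055]
ee_rot: [0.996, 0.088, -0.001, 0.0]
wrist_force: [-2.5, 4.2, 2.8]
grip_width: 0.0138
grip_force: 15.0
```

```bash
python3 pl.py 6 1.5
```

```text
t 25.8 tcp [494.23  75.71  54.96] F [-3.    3.09  2.74] T [ 0.772  0.778 -0.016] | tmpl [-37.9 -51.2] sd-2.5 [-2.01] ptz 4.0 Fx' -2.41 Fy' 3.57
Fn 2.78 Ft -3.28 Fz 2.74 s 179.4 tip-mark 6.2
dc 0.14 dz 0.0
0.001 -0.03 0 0 -1; 0.002 -0.03 0 0 -1; 0.003 -0.03 0 0 -1; 0.004 -0.029 0 0 -1; 0.005 -0.03 0 0 -1; 0.004 -0.03 0 0 -1
next s 188.0 c 0.45 marks at [0.0, 35.0, 69.0, 104.0, 139.0, 173.0, 208.0, 243.0] end 248.4
```

Call:
play_rows(plan="0.001 -0.03 0 0 -1; 0.002 -0.03 0 0 -1; 0.003 -0.03 0 0 -1; 0.004 -0.029 0 0 -1; 0.005 -0.03 0 0 -1; 0.004 -0.03 0 0 -1")

```text
time: 26.55
position: [0.4956, 0.0669, 0.0551]
ee_rot: [0.996, 0.088, -0.0, 0.0]
wrist_force: [-2.9, 1.7, 0.1]
grip_width: 0.0141
grip_force: 15.0
```

```bash
python3 pl.py 6 1.5
```

```text
t 26.6 tcp [495.66  66.68  55.17] F [-2.94  0.94  0.05] T [ 0.321  0.629 -0.013] | tmpl [-38.1 -60.4] sd-2.5 [-2.41] ptz 4.21 Fx' -2.73 Fy' 1.44
Fn 2.75 Ft -1.39 Fz 0.05 s 188.5 tip-mark 15.2
dc 0.14 dz -0.2
0.005 -0.029 -0.000667 0 -1; 0.005 -0.03 -0.000667 0 -1; 0.006 -0.029 -0.000667 0 -1; 0.008 -0.029 -0.000667 0 -1; 0.008 -0.029 -0.000667 0 -1; 0.008 -0.029 -0.000667 0 -1
next s 197.0 c 0.59 marks at [0.0, 35.0, 69.0, 104.0, 139.0, 173.0, 208.0, 243.0] end 248.4
```

Call:
play_rows(plan="0.005 -0.029 -0.004 0 -1; 0.005 -0.03 0 0 -1; 0.006 -0.029 0 0 -1; 0.008 -0.029 0 0 -1; 0.008 -0.029 0 0 -1; 0.008 -0.029 0 0 -1")

```text
time: 27.35
position: [0.4976, 0.0583, 0.055]
ee_rot: [0.996, 0.088, -0.0, -0.0]
wrist_force: [-2.1, 2.3, 1.8]
grip_width: 0.0137
grip_force: 15.0
```

```bash
python3 pl.py 6 1.5
```

```text
t 27.4 tcp [497.69  58.11  55.06] F [-2.49  1.45  1.04] T [0.444 0.627 0.025] | tmpl [-37.6 -69.2] sd-2.5 [-2.68] ptz 4.1 Fx' -2.2 Fy' 1.86
Fn 2.06 Ft -2.01 Fz 1.04 s 197.5 tip-mark 10.6
dc -0.07 dz -0.15
0.008 -0.029 -0.000488 0 -1; 0.008 -0.028 -0.000488 0 -1; 0.007 -0.029 -0.000488 0 -1; 0.007 -0.03 -0.000488 0 -1; 0.007 -0.029 -0.000488 0 -1; 0.009 -0.028 -0.000488 0 -1
next s 206.0 c 0.51 marks at [0.0, 35.0, 69.0, 104.0, 139.0, 173.0, 208.0, 243.0] end 248.4
```

Call:
play_rows(plan="0.008 -0.029 -0.003 0 -1; 0.008 -0.028 0 0 -1; 0.007 -0.029 0 0 -1; 0.007 -0.03 0 0 -1; 0.007 -0.029 0 0 -1; 0.009 -0.028 0 0 -1")

```text
time: 28.15
position: [0.5, 0.0496, 0.0549]
ee_rot: [0.996, 0.088, 0.0, 0.0]
wrist_force: [-1.8, 4.2, 2.7]
grip_width: 0.0142
grip_force: 15.0
```

```bash
python3 pl.py 6 1.5
```

```text
t 28.2 tcp [500.11  49.35  54.96] F [-2.11  3.08  2.99] T [0.598 0.66  0.024] | tmpl [-36.7 -78.2] sd-2.5 [-2.47] ptz 4.0 Fx' -1.54 Fy' 3.4
Fn 0.97 Ft -3.6 Fz 2.99 s 206.5 tip-mark 1.5
dc -0.4 dz 0.0
0.012 -0.028 0 0 -1; 0.014 -0.027 0 0 -1; 0.013 -0.027 0 0 -1; 0.011 -0.027 0 0 -1; 0.01 -0.028 0 0 -1; 0.011 -0.028 0 0 -1
next s 215.0 c 0.12 marks at [0.0, 35.0, 69.0, 104.0, 139.0, 173.0, 208.0, 243.0] end 248.4
```

Call:
play_rows(plan="0.018 -0.027 0 0 -1; 0.014 -0.027 0 0 -1; 0.013 -0.027 0 0 -1; 0.009 -0.028 0 0 -1; 0.009 -0.028 0 0 -1; 0.009 -0.028 0 0 -1")

```text
time: 28.95
position: [0.5028, 0.042, 0.0548]
ee_rot: [0.996, 0.088, -0.001, -0.001]
wrist_force: [-4.6, 5.8, 5.3]
grip_width: 0.0139
grip_force: 15.0
```

```bash
python3 pl.py 6 1.5
```

```text
t 29.0 tcp [502.9   41.69  54.79] F [-4.57  3.98  4.66] T [0.966 1.112 0.02 ] | tmpl [-35.3 -86.2] sd-2.5 [-2.23] ptz 3.83 Fx' -3.8 Fy' 4.71
Fn 2.56 Ft -5.49 Fz 4.66 s 214.6 tip-mark 6.6
dc 0.08 dz 0.2
0.011 -0.029 0.000667 0 -1; 0.011 -0.027 0.000667 0 -1; 0.012 -0.028 0.000667 0 -1; 0.013 -0.027 0.000667 0 -1; 0.014 -0.027 0.000667 0 -1; 0.013 -0.027 0.000667 0 -1
next s 224.0 c 0.19 marks at [0.0, 35.0, 69.0, 104.0, 139.0, 173.0, 208.0, 243.0] end 248.4
```

Call:
play_rows(plan="0.011 -0.029 0.003 0 -1; 0.011 -0.027 0 0 -1; 0.012 -0.028 0 0 -1; 0.013 -0.027 0 0 -1; 0.014 -0.027 0 0 -1; 0.013 -0.027 0 0 -1")

```text
time: 29.75
position: [0.5063, 0.0336, 0.0548]
ee_rot: [0.996, 0.088, -0.001, -0.0]
wrist_force: [-4.0, 4.7, 5.2]
grip_width: 0.0142
grip_force: 15.0
```

```bash
python3 pl.py 6 1.5
```

```text
t 29.8 tcp [506.46  33.24  54.8 ] F [-3.66  3.38  4.64] T [0.789 1.149 0.016] | tmpl [-33.3 -95.2] sd-2.5 [-1.63] ptz 3.84 Fx' -3.01 Fy' 3.97
Fn 1.55 Ft -4.74 Fz 4.64 s 223.6 tip-mark 15.8
dc -0.23 dz 0.2
0.014 -0.026 0.000667 0 -1; 0.014 -0.027 0.000667 0 -1; 0.014 -0.027 0.000667 0 -1; 0.012 -0.027 0.000667 0 -1; 0.013 -0.028 0.000667 0 -1; 0.014 -0.027 0.000667 0 -1
next s 233.0 c -0.03 marks at [0.0, 35.0, 69.0, 104.0, 139.0, 173.0, 208.0, 243.0] end 248.4
```

Call:
play_rows(plan="0.014 -0.026 0.004 0 -1; 0.014 -0.027 0 0 -1; 0.014 -0.027 0 0 -1; 0.012 -0.027 0 0 -1; 0.013 -0.028 0 0 -1; 0.014 -0.027 0 0 -1")

```text
time: 30.55
position: [0.5107, 0.025, 0.0549]
ee_rot: [0.996, 0.088, -0.001, 0.0]
wrist_force: [-4.0, 1.8, 1.9]
grip_width: 0.0137
grip_force: 15.0
```

```bash
python3 pl.py 6 1.5
```

```text
t 30.6 tcp [510.95  24.71  54.96] F [-3.6   1.46  2.1 ] T [ 0.34   0.995 -0.022] | tmpl [ -30.4 -104.4] sd-2.5 [-0.92] ptz 4.0 Fx' -3.29 Fy' 2.07
Fn 2.14 Ft -3.25 Fz 2.1 s 233.1 tip-mark 9.7
dc -0.05 dz 0.0
0.016 -0.026 0 0 -1; 0.017 -0.025 0 0 -1; 0.018 -0.024 0 0 -1; 0.019 -0.024 0 0 -1; 0.02 -0.023 0 0 -1; 0.02 -0.022 0 0 -1
next s 242.0 c -0.08 marks at [0.0, 35.0, 69.0, 104.0, 139.0, 173.0, 208.0, 243.0] end 248.4
```

Call:
play_rows(plan="0.016 -0.026 0 0 -1; 0.017 -0.025 0 0 -1; 0.018 -0.024 0 0 -1; 0.019 -0.024 0 0 -1; 0.019 -0.023 0 0 -1; 0.019 -0.022 0 0 -1")

```text
time: 31.35
position: [0.516, 0.0178, 0.0549]
ee_rot: [0.996, 0.088, -0.001, -0.0]
wrist_force: [-5.6, 0.7, 3.7]
grip_width: 0.0137
grip_force: 15.0
```

```bash
python3 pl.py 4 1
```

```text
t 31.4 tcp [516.23  17.54  54.95] F [-4.99 -0.07  2.5 ] T [ 0.199  1.231 -0.041] | tmpl [ -26.4 -112.4] sd-2.5 [-0.79] ptz 3.99 Fx' -4.92 Fy' 0.81
Fn 3.88 Ft -3.13 Fz 2.5 s 241.9 tip-mark 1.8
dc 0.47 dz 0.0
0.011 -0.017 0 0 -1; 0.012 -0.017 0 0 -1; 0.011 -0.017 0 0 -1; 0.013 -0.015 0 0 -1
next s 246.0 c 0.39 marks at [0.0, 35.0, 69.0, 104.0, 139.0, 173.0, 208.0, 243.0] end 248.4
```

Call:
play_rows(plan="0.011 -0.017 0 0 -1; 0.012 -0.017 0 0 -1; 0.011 -0.017 0 0 -1; 0 0 0 0 -1; 0 0 0 0 -1")

```text
time: 32.02
position: [0.5183, 0.0151, 0.0551]
ee_rot: [0.996, 0.088, 0.0, 0.0]
wrist_force: [-2.8, -2.4, 0.8]
grip_width: 0.014
grip_force: 15.0
```

```bash
python3 -c "
from st import *
st(3)"
```

```text
t 32.12 tcp [518.32  15.14  55.12] F [-3.45 -1.78  0.06] T [-0.222  0.985 -0.036] | tmpl [ -24.8 -115.1] sd-2.5 [-0.82] ptz 4.16 Fx' -3.71 Fy' -1.15
```

Call:
play_rows(plan="0 0 -0.004 0 -1; 0 0 0 0 -1; 0 0 0 0 -1; -0.04 -0.034 0 0 -1; -0.04 -0.034 0 0 -1; 0 0 0.4 0 -1; 0 0 0.6 0 -1; 0 0 0.6 0 -1; 0 -0.4 0 0 -1; 0 -0.8 0 0 -1; 0 -0.8 0 0 -1; 0 -0.8 0 0 -1; 0 -0.4 0 0 -1; 0 0 0 0 -1; 0 0 0 0 -1; 0 0 0 0 -1")

```text
time: 34.12
position: [0.5144, -0.1468, 0.1349]
ee_rot: [0.996, 0.089, 0.0, -0.0]
wrist_force: [0.0, -0.5, -0.9]
grip_width: 0.0138
grip_force: 15.0
```

Run:
```python
from st import *; from h import *
st(3)
from plant import telemetry
p=telemetry.get_obs()["position"]
S,_=cams.snapshot("side");T,_=cams.snapshot("top")
e=p+[0,0,-.05096]; a=proj("side",e)[0];b=proj("top",e)[0]; print(a,b)
u,v=np.round(a).astype(int); 
cv2.imwrite("pics/r.png",np.hstack([cv2.resize(S[v-70:v+80,u-60:u+70],(400,461),interpolation=cv2.INTER_CUBIC),cv2.resize(T[200:335,185:300],(393,461),interpolation=cv2.INTER_CUBIC)])[:,:,::-1])
```

```text
t 34.23 tcp [ 514.38 -147.07  134.99] F [ 0.35  0.08 -0.63] T [ 0.032  0.017 -0.002] | tmpl [ -57.1 -274.1] sd-2.5 [140.64] ptz 84.03 Fx' 0.36 Fy' 0.02
[323.30998052 290.30410615] [417.42546435 261.75363483]
```

View pics/r.png

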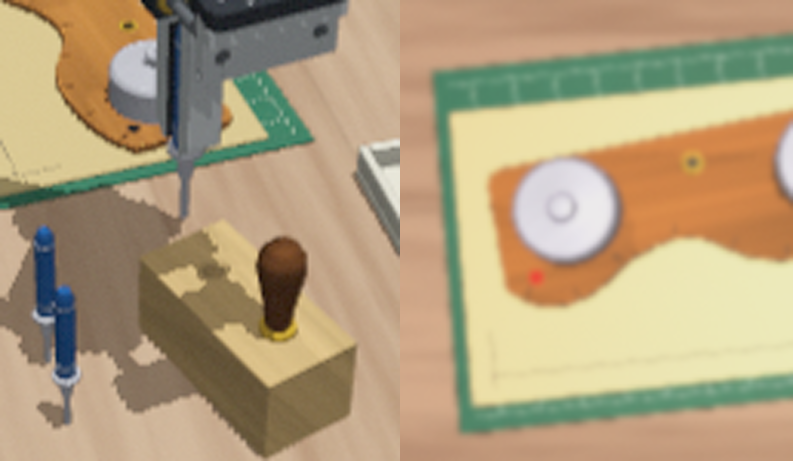

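r.png: the stylus point is at (183,218), within about 1 mm of the prediction, and the stylus is upright. The empty hole is at (212,270), the awl is in place, and the template and weights look unmoved. I align over the hole and lower.

Call:
play_rows(plan="0.15 -0.077 0 0 -1; 0.146 -0.076 0 0 -1; 0 0 0 0 -1; 0 0 0 0 -1; 0 0 -0.25 0 -1; 0 0 -0.25 0 -1; 0 0 -0.25 0 -1; 0 0 -0.25 0 -1; 0 0 -0.2 0 -1; 0 0 -0.2 0 -1; 0 0 0 0 -1; 0 0 0 0 -1; 0 0 0 0 -1")

```text
time: 35.95
position: [0.5295, -0.1558, 0.0656]
ee_rot: [0.996, 0.088, 0.0, 0.0]
wrist_force: [0.9, -0.3, -0.0]
grip_width: 0.0136
grip_force: 15.0
```

```bash
python3 -c "
from st import *
st(3)"
```

```text
t 36.05 tcp [ 529.4  -155.77   65.46] F [ 0.37 -0.14 -0.16] T [ 0.027  0.009 -0.029] | tmpl [ -43.8 -285.3] sd-2.5 [144.5] ptz 14.5 Fx' 0.34 Fy' -0.2
```

Call:
play_rows(plan="-0.005 0.02 -0.05 0 -1; 0 0 -0.05 0 -1; 0 0 -0.04 0 -1; 0 0 0 0 -1; 0 0 0 0 -1; 0 0 0 0 -1")

```text
time: 36.8
position: [0.5289, -0.1546, 0.058]
ee_rot: [0.996, 0.088, 0.0, 0.0]
wrist_force: [-0.4, 0.7, -0.8]
grip_width: 0.0141
grip_force: 15.0
```

```bash
python3 -c "
from st import *
st(3)"
```

```text
t 36.9 tcp [ 528.88 -154.65   57.99] F [-0.21  0.56 -0.18] T [ 0.063  0.018 -0.002] | tmpl [ -44.1 -284.1] sd-2.5 [143.56] ptz 7.03 Fx' -0.11 Fy' 0.58
```

Call:
play_rows(plan="0 0 -0.02 0 -1; 0 0 0 0 -1; 0 0 0 0 -1; 0 0 0 0 -1")

```text
time: 37.4
position: [0.5289, -0.1547, 0.0579]
ee_rot: [0.996, 0.088, -0.0, -0.0]
wrist_force: [-3.6, 1.7, 6.7]
grip_width: 0.0137
grip_force: 15.0
```

Seated: 6.7 N on the collar, at the grasp height. I ease back, open, and withdraw.

Call:
play_rows(plan="0.008 0 0.014 0 -1; 0 0 0 0 -1; 0 0 0 0 -0.6; 0 0 0 0 -0.3; 0 0 0 0 -0.2; 0 0 0 0 -0.2; 0 0 0 0 -0.2; 0 0 0.3 0 -0.2; 0 0 0.6 0 -0.2; 0 0 0.8 0 -0.2; 0 0 0.9 0 -0.2; 0 0 0.5 0 -0.2; -0.8 0 0 0 -0.2; -0.8 0 0 0 -0.2; -0.8 0 0 0 -0.2; 0 0 0 0 -0.2; 0 0 0 0 -0.2")

```text
time: 39.52
position: [0.4099, -0.1549, 0.2138]
ee_rot: [0.996, 0.088, 0.001, 0.001]
wrist_force: [0.3, 0.1, -0.3]
grip_width: 0.0377
grip_force: 0.0
```

Run:
```python
from h import *
S,_=cams.snapshot("side");T,_=cams.snapshot("top")
T0=np.load("top0.npz")["p"]; S0=np.load("side0.npz")["p"]
c=lambda I:cv2.resize(I[180:375,215:395],(370,400),interpolation=cv2.INTER_CUBIC)
cv2.imwrite("pics/end.png",np.hstack([c(S0),c(S)])[:,:,::-1])
d=np.abs(T.astype(int)-T0).sum(2)
a=np.float32(cv2.cvtColor(S0,cv2.COLOR_RGB2GRAY)[190:270,250:345]);b=np.float32(cv2.cvtColor(S,cv2.COLOR_RGB2GRAY)[190:270,250:345]); print(cv2.phaseCorrelate(a,b))
```

```text
((-0.020113474697978972, -0.0012548481500260777), 0.5960892348860701)
```

View pics/end.png

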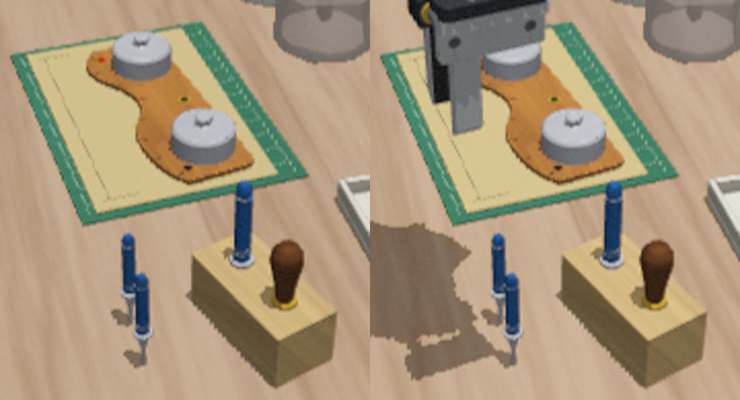

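The end view matches the start: the stylus stands upright at (613,225) with its collar on the wood, and the awl, template and weights are where they were.

```bash
python3 -c "
from plant import sign_off; print(sign_off())"
```

```text
the job is handed in; nothing more can be done
None
```

I traced the curve in one stroke from the red dot to the black dot, put the stylus back in its own hole with the collar down, released it and handed the job in at about 40 s; the verdict wasn't shown to me.

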